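# Sort radio modules and dock the test carriage

### The arm

A 7-joint arm with a two-finger parallel gripper is mounted at the origin on the work surface. World frame = base frame: x ahead of the robot, y to its left, z up, the work surface at z = 0. Lengths are in mm, angles in degrees, forces in N, time in s.
With the tool pointing down it reaches from about 400 to 850 mm from the base axis. Payload 10.4 kg.
Tool frame: the origin (TCP) lies at the very end of the fingers, on their centre line; the grasp point (between the pads) lies 19 mm behind it (robot.grasp_offset is the distance from the TCP to the grasp point, in mm); y points along the fingers, z is the direction in which the jaws open and shut, and the axes are right-handed (so a half turn about y gives the same grasp; the last joint's range is limited). The gripper opens to 87 mm and grips with 3 to 60 N. Pads are 19 mm wide; open, the fingers measure 117 mm over their backs; the gripper's body (75 mm by 190 mm) begins 51 mm behind the grasp point.
Start: joints at [-68.102, 19.034, -3.707, 83.658, 1.238, 77.344, -5.071], TCP at [246.136, 574.516, 222.576] pointing down, gripper open.
Joint ranges: [-148.97, 148.97], [-28.65, 121.19], [-84.17, 76.75], [9.2, 138.47], [-72.65, 252.65], [3.7, 117.97], [-149.18, 149.18]. Speed limits (degrees/s): [127.2, 127.2, 159.86, 159.86, 180, 180, 180].

### API

Orientations are given as [roll, pitch, yaw] about the fixed x, y, z axes, in that order (R = Rz(yaw) Ry(pitch) Rx(roll)).
In Python, from station import get_obs, eyes, robot gives the robot as it stands.
- The arm moves only by the tool step_arm, never from a script. Its argument "series" is a list of rows, each an object of numbers: "ax", "ay", "az": the turn, a rotation vector about the tool's x, y, z in rad; "x", "y", "z": the shift along the tool's x, y, z in m; "gripper": the opening, from 0 (shut) to 1 (fully open). In form: [{"ax": .., "ay": .., "az": .., "x": .., "y": .., "z": .., "gripper": ..}, ...]. A call has 1 to 12 rows; each row shifts and turns the commanded pose from where the row before left it, along the tool's axes as they then stand; what a row does not reach is not made up. A row lasts 1/8 s, in which the tool goes at most 62.5 mm and 10.7 degrees, less where a joint would pass 70% of its speed; a pose out of reach is approached as far as the arm can. A call with a gripper value outside its range is refused whole. The fingers move at their own pace and stop on an object; "newtons" is the grip in N (left out, the last holds). Time passes only in rows, so rows that do not move let the fingers close. It gives the time, the measured TCP pose, the force and the opening at its end, in the units of the state.
- get_obs(): the state, without advancing time (a new reading comes with each control period).
- eyes.snapshot(name): name is "scene" or "top" or "wrist"; returns the picture (384x512x3 uint8, red, green, blue); there is no depth.
- eyes.camera_model(name): a dict with "fx", "fy", "cx", "cy" (pixels), "R" (3x3) and "t" (3): a world point X has camera coordinates R X + t; the wrist camera has in their place "tool_from_camera" (4x4, takes a point from camera to tool coordinates, whose origin is the TCP and whose axes are the tool frame's). Camera axes: x right, y down, z forward; pixel columns grow to the right and rows downward; lengths in mm; the calibration is good to about 2 mm. A picture is of the moment at which its call begins: read the wrist's pose just before it. camera_model takes no time and is no camera call.
- robot.job_done(): hands the job in, once; it reports no verdict.
The state is a dict: "time": time; "joint_positions": joint angles; "qvel": joint speeds; "effort": joint torques, N m; "tool_pos": TCP position; "orientation": TCP orientation; "ft_force": force on the tool from outside, world axes, zero at the start; "ft_torque": the same for the moment, N m; "gripper_width": finger opening in mm.
Only numpy, scipy, OpenCV 4.12 (cv2) and the standard library are available. Lean on these libraries where they do the work, as an engineer would, in place of code of your own. Each camera call takes 0.05 s, during which the arm holds its last target. There are 200 camera calls.

### The job

Draw the test carriage fully out from under its clear hood, put the blue-tagged reference module that is left in it back in the blue cradle, and load every green-tagged module flat into a pass nest of the carriage, then push the carriage fully home until its spring detent snaps in. Put every red-tagged module flat into a nest of the red reject tray, and leave the untagged module and everything else on the bench where it is.

Things in the scene. Friction and masses are not known exactly. Their poses are not given: they have to be found in the camera images.
- green1: radio module: green circuit board 50 x 40 x 4 mm (x, y, z) with a steel shield can 40 x 24 mm centred on it, top of can 18 mm above the board's underside, and a green tag 26 x 18 mm on the can; 45 g; grip it across the can's 24 mm (along its y). Origin: centre of the board's underside. May be absent (None)
- green2: radio module: green circuit board 50 x 40 x 4 mm (x, y, z) with a steel shield can 40 x 24 mm centred on it, top of can 18 mm above the board's underside, and a green tag 26 x 18 mm on the can; 45 g; grip it across the can's 24 mm (along its y). Origin: centre of the board's underside. May be absent (None)
- green3: radio module: green circuit board 50 x 40 x 4 mm (x, y, z) with a steel shield can 40 x 24 mm centred on it, top of can 18 mm above the board's underside, and a green tag 26 x 18 mm on the can; 45 g; grip it across the can's 24 mm (along its y). Origin: centre of the board's underside. May be absent (None)
- red1: radio module: green circuit board 50 x 40 x 4 mm (x, y, z) with a steel shield can 40 x 24 mm centred on it, top of can 18 mm above the board's underside, and a red tag 26 x 18 mm on the can; 45 g; grip it across the can's 24 mm (along its y). Origin: centre of the board's underside. May be absent (None)
- red2: radio module: green circuit board 50 x 40 x 4 mm (x, y, z) with a steel shield can 40 x 24 mm centred on it, top of can 18 mm above the board's underside, and a red tag 26 x 18 mm on the can; 45 g; grip it across the can's 24 mm (along its y). Origin: centre of the board's underside. May be absent (None)
- red3: radio module: green circuit board 50 x 40 x 4 mm (x, y, z) with a steel shield can 40 x 24 mm centred on it, top of can 18 mm above the board's underside, and a red tag 26 x 18 mm on the can; 45 g; grip it across the can's 24 mm (along its y). Origin: centre of the board's underside. May be absent (None)
- reference: radio module: green circuit board 50 x 40 x 4 mm (x, y, z) with a steel shield can 40 x 24 mm centred on it, top of can 18 mm above the board's underside, and a blue tag 26 x 18 mm on the can; 45 g; grip it across the can's 24 mm (along its y). Origin: centre of the board's underside. Starts in the middle pass nest (pass2), under the hood with the carriage at home
- blank: radio module: green circuit board 50 x 40 x 4 mm (x, y, z) with a steel shield can 40 x 24 mm centred on it, top of can 18 mm above the board's underside; no tag; 45 g. Origin: centre of the board's underside. Bystander
- cradle_nest (a point): nest of the small blue cradle, 70 x 60 mm, fixed to the table; one pocket 56 x 46 mm (x, y of its own frame), walls 5 mm high, floor 8 mm above the table; this point: centre of the pocket floor
- carriage (a joint): how far the carriage is drawn out of the tester, m: 0 = fully home under the hood (end stop; it starts there), 0.100 = fully out (end stop). A spring-loaded ball rides over a hump about 5 mm short of home: it takes about 8 N to push or pull past it; once past, the spring snaps the carriage to 0 and holds it there. Elsewhere it drags at about 1 N and stays where it is left
- handle (a point): centre of the top edge of the carriage's green handle, an upright plate 10 mm thick along the slide, 50 mm wide across it, its upper 40 mm free to be pinched from above along the slide; top edge 60 mm above the table. Axes: x points inwards, along the slide towards home, z up. It stands 82 mm outward of the pass nests and moves with the carriage
- pass1 (a point): pass nest 1 of 3 in the aluminium carriage; floor 20 mm above the table. Pocket 56 x 46 mm (x, y of its own frame), walls 5 mm high, next pocket 58 mm away along y; this point: centre of the pocket floor. x points inwards along the slide; moves with the carriage
- pass2 (a point): pass nest 2 of 3 in the aluminium carriage; floor 20 mm above the table. Pocket 56 x 46 mm (x, y of its own frame), walls 5 mm high, next pocket 58 mm away along y; this point: centre of the pocket floor. x points inwards along the slide; moves with the carriage
- pass3 (a point): pass nest 3 of 3 in the aluminium carriage; floor 20 mm above the table. Pocket 56 x 46 mm (x, y of its own frame), walls 5 mm high, next pocket 58 mm away along y; this point: centre of the pocket floor. x points inwards along the slide; moves with the carriage
- reject1 (a point): reject nest 1 of 3 in the red tray, which is fixed to the table; floor 8 mm above the table. Pocket 56 x 46 mm (x, y of its own frame), walls 5 mm high, next pocket 58 mm away along y; this point: centre of the pocket floor
- reject2 (a point): reject nest 2 of 3 in the red tray, which is fixed to the table; floor 8 mm above the table. Pocket 56 x 46 mm (x, y of its own frame), walls 5 mm high, next pocket 58 mm away along y; this point: centre of the pocket floor
- reject3 (a point): reject nest 3 of 3 in the red tray, which is fixed to the table; floor 8 mm above the table. Pocket 56 x 46 mm (x, y of its own frame), walls 5 mm high, next pocket 58 mm away along y; this point: centre of the pocket floor
- tester: fixed tester base, 210 x 246 mm (x, y), with a clear hood 60 mm high over the half x = 12 to 105 mm, open towards -x; the carriage slides along its x, -x being out. With the carriage fully out the nests' centres lie at x = -45 mm, clear of the hood; at home they lie under it at x = +55 mm (roof underside 56 mm above the table). Origin: centre of the base's underside on the table
- mat: fixed thin mat 320 x 210 x 2 mm on which the modules start; origin: centre of its underside on the table
- screwdriver: screwdriver lying on the table; origin on its underside. Bystander
- brush: brush lying on the table; origin on its underside. Bystander
- cleaner: closed white bottle, 56 mm across, 130 mm tall; origin: centre of its underside. Bystander
- tape: yellow roll 90 mm across, 20 mm tall, lying flat; origin: centre of its underside. Bystander
- scanner: black and grey barcode scanner, about 190 x 55 x 51 mm; origin on its underside. Bystander
Not all that is in view belongs to the job. Leave any pink look-alike of the red1 alone.

How it is judged (in metres and radians):
On the way, in this order (a step that is already met when the one before it is completed fails the run):
1. the carriage is drawn out (joint above 85 mm) (value of joint carriage above 0.085 m), for 0.2 s.
2. every green-tagged module present lies flat in a pass nest of the carriage (((distance between green1 and pass1 below 0.007 m and angle between green1's own z axis and vertical below 0.06 rad) or (distance between green1 and pass2 below 0.007 m and angle between green1's own z axis and vertical below 0.06 rad) or (distance between green1 and pass3 below 0.007 m and angle between green1's own z axis and vertical below 0.06 rad)) and ((distance between green2 and pass1 below 0.007 m and angle between green2's own z axis and vertical below 0.06 rad) or (distance between green2 and pass2 below 0.007 m and angle between green2's own z axis and vertical below 0.06 rad) or (distance between green2 and pass3 below 0.007 m and angle between green2's own z axis and vertical below 0.06 rad)) and ((distance between green3 and pass1 below 0.007 m and angle between green3's own z axis and vertical below 0.06 rad) or (distance between green3 and pass2 below 0.007 m and angle between green3's own z axis and vertical below 0.06 rad) or (distance between green3 and pass3 below 0.007 m and angle between green3's own z axis and vertical below 0.06 rad))), for 0.2 s.
3. the carriage is fully home, detent engaged (value of joint carriage below 0.002 m), for 0.2 s.
At the end, for the whole second after the job is handed in: The carriage is home with its detent engaged (joint below 2 mm); every green-tagged module present lies flat (tilt below 0.06 rad) in a pass nest and every red-tagged one in a reject nest, the blue-tagged one in the cradle, each within 7 mm of the centre of the nest's floor, at rest (below 20 mm/s) (all of step 2 and value of joint carriage below 0.002 m and ((distance between red1 and reject1 below 0.007 m and angle between red1's own z axis and vertical below 0.06 rad) or (distance between red1 and reject2 below 0.007 m and angle between red1's own z axis and vertical below 0.06 rad) or (distance between red1 and reject3 below 0.007 m and angle between red1's own z axis and vertical below 0.06 rad)) and ((distance between red2 and reject1 below 0.007 m and angle between red2's own z axis and vertical below 0.06 rad) or (distance between red2 and reject2 below 0.007 m and angle between red2's own z axis and vertical below 0.06 rad) or (distance between red2 and reject3 below 0.007 m and angle between red2's own z axis and vertical below 0.06 rad)) and ((distance between red3 and reject1 below 0.007 m and angle between red3's own z axis and vertical below 0.06 rad) or (distance between red3 and reject2 below 0.007 m and angle between red3's own z axis and vertical below 0.06 rad) or (distance between red3 and reject3 below 0.007 m and angle between red3's own z axis and vertical below 0.06 rad)) and distance between reference and cradle_nest below 0.007 m and angle between reference's own z axis and vertical below 0.06 rad and linear speed of each of reference, green1, green2, green3, red1, red2, red3 below 0.02 m/s); the robot touches nothing.
It fails at once if the untagged module is moved more than 30 mm (distance of blank from where it was at the start of the episode above 0.03 m).
It fails at once if another bystander (screwdriver, brush, bottle, tape or scanner) is moved more than 30 mm (distance of any of screwdriver, brush, cleaner, tape, scanner from where it was at the start of the episode above 0.03 m).
Of green1, green2, green3, red1, red2, red3 only 4 to 6 are there at a start; the rules pass over those that are not, and their reading is None.
At some moment in a run one of green1, green2, green3, red1, red2, red3 may be knocked a few centimetres aside while the robot is not near it.
Once in a run the grip may slacken for a moment while it holds something.
It also fails if it takes over 210 s, if anything falls off the work surface, if the arm or the gripper's body presses on something with over 40 N, if the wrist force passes 120 N, or if a joint passes its speed limit or range.

## Working session

There is one attempt and no reset: what is moved stays moved. The work goes in short steps, Python scripts to look and compute and a tool call to move; the robot and the scene stay as the last step left them, time stands still between calls to the robot, and variables do not carry over. Pictures are saved under pics/ and viewed, about 12 in all and at most 16, crops included, and the job is handed in when it is done.

Besides the shell and the picture viewer there is one more tool, called after "Call:" as name(argument=value, ...) on one line, values as JSON. step_arm: Moves the arm, as the interface text tells. Its arguments: {"type":"object","properties":{"series":{"type":"array","items":{"type":"object","properties":{"ax":{"type":"number"},"ay":{"type":"number"},"az":{"type":"number"},"x":{"type":"number"},"y":{"type":"number"},"z":{"type":"number"},"gripper":{"type":"number"}}}},"newtons":{"type":"number"}},"required":["series"]}

```bash
ls; mkdir -p pics; python3 - <<'E'
from station import get_obs, eyes, robot
import cv2, numpy as np
o=get_obs(); print({k:np.round(v,2) for k,v in o.items()})
for n in ("scene","top"):
    im=eyes.snapshot(n); cv2.imwrite(f"pics/{n}0.png",im[:,:,::-1])
    m=eyes.camera_model(n); print(n,{k:np.round(v,3).tolist() for k,v in m.items()})
print({k:np.round(v,3).tolist() for k,v in eyes.camera_model("wrist").items()}, robot.grasp_offset)
a=cv2.imread("pics/top0.png"); cv2.imwrite("pics/top0b.png",cv2.resize(a,(800,600),interpolation=cv2.INTER_CUBIC))
E
```

```text
pics
{'time': np.float64(0.0), 'joint_positions': array([-68.1 ,  19.07,  -3.71,  83.71,   1.24,  77.34,  -5.07]), 'qvel': array([ 0.  , -0.01, -0.02,  0.02,  0.01, -0.1 ,  0.  ]), 'effort': array([-0.000e+00, -6.233e+01,  2.000e-02, -3.899e+01, -6.000e-02,
        4.000e-02,  0.000e+00]), 'tool_pos': array([246.01, 574.12, 221.74]), 'orientation': array([-9.008e+01, -1.000e-02, -2.319e+01]), 'ft_force': array([-0.11,  0.87, -0.4 ]), 'ft_torque': array([ 0.04, -0.01,  0.03]), 'gripper_width': np.float64(87.09)}
scene {'fx': 470.469, 'fy': 470.469, 'cx': 250.557, 'cy': 196.879, 'R': [[0.186, 0.982, 0.0], [0.802, -0.152, -0.577], [-0.567, 0.108, -0.817]], 't': [-121.913, -392.065, 1733.29]}
top {'fx': 378.913, 'fy': 378.913, 'cx': 255.444, 'cy': 189.237, 'R': [[0.009, -1.0, -0.008], [-0.986, -0.008, -0.164], [0.164, 0.009, -0.986]], 't': [-1.332, 538.591, 1030.878]}
{'fx': 276.151, 'fy': 276.151, 'cx': 256.603, 'cy': 192.961, 'tool_from_camera': [[-0.001, 0.966, 0.258, -71.893], [0.001, -0.258, 0.966, -162.864], [1.0, 0.001, -0.001, -0.396], [0.0, 0.0, 0.0, 1.0]]} 18.700000000000003
```

View pics/top0b.png

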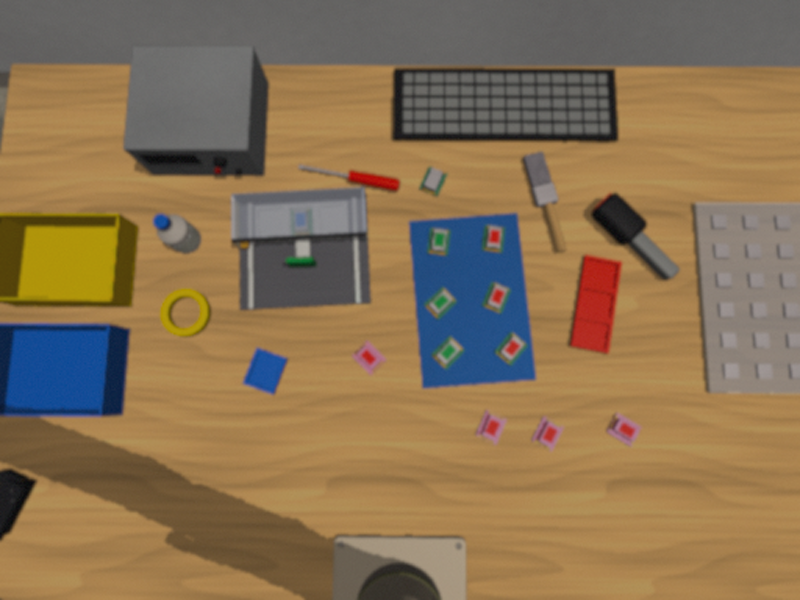

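View pics/scene0.png

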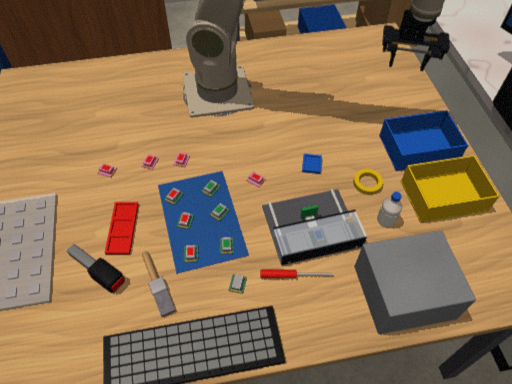

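The top view shows three green-tag and three red-tag modules on the blue mat: greens at (439,240), (440,302), (448,352), reds at (494,237), (497,297), (512,347). The untagged module is at (433,180). Four pink-board look-alikes lie off the mat at (368,357), (491,427), (548,433) and (625,429). The handle is at (300,261), the blue cradle at (266,371) and the red tray at (596,305).

```bash
cat > h.py <<'E'
from station import get_obs, eyes, robot
import cv2, numpy as np
from scipy.spatial.transform import Rotation as Ro
HSV={"green":[((45,110,50),(80,255,255))],"red":[((0,160,90),(6,255,255)),((174,160,90),(180,255,255))],
     "blue":[((100,120,60),(125,255,255))]}
def snap(name,save=None):
    o=get_obs(); im=eyes.snapshot(name); m=dict(eyes.camera_model(name))
    if name=="wrist":
        T=np.eye(4); T[:3,:3]=Ro.from_euler("xyz",o["orientation"],degrees=True).as_matrix(); T[:3,3]=o["tool_pos"]
        W=np.linalg.inv(T@np.array(m["tool_from_camera"])); m["R"],m["t"]=W[:3,:3],W[:3,3]
    if save: cv2.imwrite(f"pics/{save}.png",im[:,:,::-1])
    return np.ascontiguousarray(im),{k:np.array(v,float) for k,v in m.items()}
def ray(m,uv,z):
    uv=np.atleast_2d(uv).astype(float)
    d=np.c_[(uv[:,0]-m["cx"])/m["fx"],(uv[:,1]-m["cy"])/m["fy"],np.ones(len(uv))]@m["R"]
    c=-m["R"].T@m["t"]; return (c+d*((z-c[2])/d[:,2:]))[:,:2]
def proj(m,X):
    c=np.atleast_2d(X)@m["R"].T+m["t"]; return np.c_[m["fx"]*c[:,0]/c[:,2]+m["cx"],m["fy"]*c[:,1]/c[:,2]+m["cy"]]
def blobs(im,m,col,z,amin=20):
    """coloured blobs as rectangles in the plane z: centre px, centre xy, size long/short, yaw of long side"""
    hsv=cv2.cvtColor(im,cv2.COLOR_RGB2HSV); k=sum(cv2.inRange(hsv,*r) for r in HSV[col]); out=[]
    for c in cv2.findContours(k,cv2.RETR_EXTERNAL,cv2.CHAIN_APPROX_NONE)[0]:
        if cv2.contourArea(c)<amin: continue
        p=ray(m,c[:,0],z); (x,y),(w,h),a=cv2.minAreaRect(p.astype(np.float32))
        if h>w: w,h,a=h,w,a+90
        out.append((c[:,0].mean(0).round(),np.array([x,y]).round(1),(round(w,1),round(h,1)),round((a+90)%180-90,1)))
    return out
def tool():
    o=get_obs(); return o,np.array(o["tool_pos"]),o["orientation"][2]
def go(x,y,z,yaw):
    """tool-frame deltas from the measured pose to a downward pose"""
    o,p,w=tool(); R=Ro.from_euler("xyz",o["orientation"],degrees=True)
    d=R.inv().apply(np.array([x,y,z])-p)/1000
    Rt=Ro.from_euler("xyz",[-90,0,yaw],degrees=True); r=(R.inv()*Rt).as_rotvec()
    print(f"t{o['time']:.2f} at {p.round(1)} {o['orientation'].round(1)} w{o['gripper_width']:.1f} -> x {d[0]:.4f} y {d[1]:.4f} z {d[2]:.4f}  rot {r.round(4)}")
E
python3 - <<'E'
from h import *
im,m=snap("top")
for c,z in (("green",20),("red",20),("blue",10)):
    for b in blobs(im,m,c,z): print(c,*b)
for n,u in dict(bottle=(190,245),tapetop=(185,312),hoodL=(233,240),hoodR=(367,236),baseL=(245,307),baseR=(369,302),far=(350,190),screw=(300,167)).items(): print(n,ray(m,np.array(u)*.64,10).round())
E
```

```text
green [286. 225.] [440.5 -85.6] (18.3, 12.0) -44.9
green [282. 193.] [533.6 -72.2] (20.7, 12.3) -44.5
green [192. 167.] [607.4 190.2] (53.2, 12.0) -89.6
green [281. 153.] [651.5 -71. ] (18.3, 11.8) -0.1
red [352. 278.] [ 295.1 -266.8] (18.9, 11.0) -28.4
red [401. 275.] [ 303.8 -404.5] (20.5, 12.6) 60.8
red [315. 273.] [ 306.4 -165.3] (19.9, 12.3) -27.6
red [235. 228.] [429.3  60. ] (22.3, 12.1) 45.8
red [328. 222.] [ 448.5 -203.7] (18.2, 11.4) -27.4
red [318. 189.] [ 544.8 -178. ] (18.6, 12.9) -27.0
red [381. 194.] [ 531.8 -359.5] (173.2, 70.0) -11.0
red [316. 151.] [ 658.4 -174.2] (18.5, 11.8) -1.0
red [239. 115.] [767.2  56.3] (96.8, 22.1) 80.4
blue [169. 237.] [403.2 250.2] (65.6, 57.4) -19.4
blue [ 38. 236.] [402.3 629.3] (238.6, 163.4) -89.5
blue [301. 193.] [ 541.  -129.6] (311.2, 203.3) 5.0
blue [103. 142.] [684.8 462.4] (25.7, 24.1) 4.2
bottle [[639. 403.]]
tapetop [[510. 404.]]
hoodL [[650. 322.]]
hoodR [[659.  66.]]
baseL [[521. 292.]]
baseR [[532.  60.]]
far [[751. 100.]]
screw [[797. 199.]]
```

```bash
python3 -c "
from h import *
go(560,190,260,0)"
```

```text
t0.15 at [246.  574.2 222. ] [-90.1  -0.  -23.2] w87.2 -> x 0.4399 y -0.0378 z -0.2296  rot [ 1.000e-03 -4.047e-01 -2.000e-04]
```

Call:
step_arm(series=[{"x": 0.044, "y": -0.004, "z": -0.023}, {"x": 0.044, "y": -0.004, "z": -0.023}, {"x": 0.044, "y": -0.004, "z": -0.023}, {"x": 0.044, "y": -0.004, "z": -0.023}, {"x": 0.044, "y": -0.004, "z": -0.023}, {"x": 0.044, "y": -0.004, "z": -0.023}, {"x": 0.044, "y": -0.004, "z": -0.023}, {"x": 0.044, "y": -0.004, "z": -0.023}, {"x": 0.044, "y": -0.004, "z": -0.023}, {"x": 0.044, "y": -0.004, "z": -0.023, "ay": -0.13}, {"ay": -0.13}, {"ay": -0.145}])

```text
$.series[0]: bad value
```

```bash
python3 -c "
from h import *
go(560,190,260,0)
im,m=snap('wrist','w1')
for c,z in (('green',60),('blue',40)):
    for b in blobs(im,m,c,z): print(c,*b)
"
```

```text
t0.15 at [246.  574.2 222. ] [-90.1  -0.  -23.2] w87.2 -> x 0.4399 y -0.0378 z -0.2296  rot [ 1.000e-03 -4.047e-01 -2.000e-04]
blue [300. 282.] [410.1 574.5] (127.3, 38.4) 66.9
blue [247. 282.] [378.8 501.7] (42.5, 4.6) 1.3
blue [349. 220.] [339.9 659.5] (190.4, 78.4) 66.9
blue [328. 198.] [306.9 646. ] (141.8, 2.8) -89.8
```

View pics/w1.png

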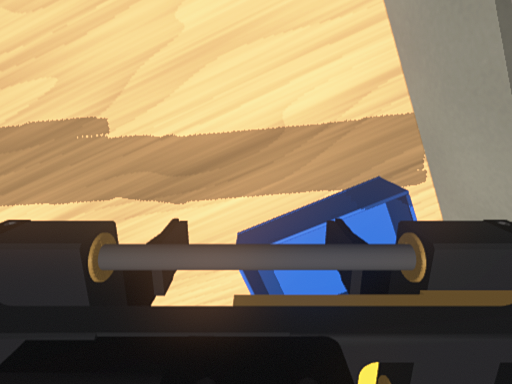

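```bash
python3 -c "
from h import *
go(640,110,260,-90)"
```

```text
t0.20 at [246.1 574.3 222.1] [-90.   -0.  -23.2] w87.1 -> x 0.5450 y -0.0377 z -0.2717  rot [7.000e-04 1.166e+00 5.000e-04]
```

Call:
step_arm(series=[{"ax": 0, "ay": 0, "az": 0, "x": 0.0545, "y": -0.0038, "z": -0.0272, "gripper": 0.4}, {"ax": 0, "ay": 0, "az": 0, "x": 0.0545, "y": -0.0038, "z": -0.0272, "gripper": 0.4}, {"ax": 0, "ay": 0, "az": 0, "x": 0.0545, "y": -0.0038, "z": -0.0272, "gripper": 0.4}, {"ax": 0, "ay": 0, "az": 0, "x": 0.0545, "y": -0.0038, "z": -0.0272, "gripper": 0.4}, {"ax": 0, "ay": 0, "az": 0, "x": 0.0545, "y": -0.0038, "z": -0.0272, "gripper": 0.4}, {"ax": 0, "ay": 0, "az": 0, "x": 0.0545, "y": -0.0038, "z": -0.0272, "gripper": 0.4}, {"ax": 0, "ay": 0, "az": 0, "x": 0.0545, "y": -0.0038, "z": -0.0272, "gripper": 0.4}, {"ax": 0, "ay": 0, "az": 0, "x": 0.0545, "y": -0.0038, "z": -0.0272, "gripper": 0.4}, {"ax": 0, "ay": 0, "az": 0, "x": 0.0545, "y": -0.0038, "z": -0.0272, "gripper": 0.4}, {"ax": 0, "ay": 0, "az": 0, "x": 0.0545, "y": -0.0038, "z": -0.0272, "gripper": 0.4}])

```text
time: 1.45
tool_pos: [640.9, 108.4, 260.7]
orientation: [-90.0, 0.0, -23.2]
ft_force: [0.3, 1.1, 0.7]
gripper_width: 35.1
```

Call:
step_arm(series=[{"ax": 0, "ay": 0.16, "az": 0, "x": 0, "y": 0, "z": 0, "gripper": 0.4}, {"ax": 0, "ay": 0.16, "az": 0, "x": 0, "y": 0, "z": 0, "gripper": 0.4}, {"ax": 0, "ay": 0.16, "az": 0, "x": 0, "y": 0, "z": 0, "gripper": 0.4}, {"ax": 0, "ay": 0.16, "az": 0, "x": 0, "y": 0, "z": 0, "gripper": 0.4}, {"ax": 0, "ay": 0.16, "az": 0, "x": 0, "y": 0, "z": 0, "gripper": 0.4}, {"ax": 0, "ay": 0.16, "az": 0, "x": 0, "y": 0, "z": 0, "gripper": 0.4}, {"ax": 0, "ay": 0.16, "az": 0, "x": 0, "y": 0, "z": 0, "gripper": 0.4}, {"ax": 0, "ay": 0.046, "az": 0, "x": 0, "y": 0, "z": 0, "gripper": 0.4}, {"ax": 0, "ay": 0, "az": 0, "x": 0, "y": 0, "z": 0, "gripper": 0.4}])

```text
time: 2.58
tool_pos: [639.9, 110.0, 260.3]
orientation: [-90.0, -0.0, -90.0]
ft_force: [0.0, 0.4, 0.7]
gripper_width: 34.8
```

```bash
python3 -c "
from h import *
im,m=snap('wrist','w2')
for c,z in (('green',60),('blue',40)):
    for b in blobs(im,m,c,z): print(c,*b)
go(607,190,200,-90)
"
```

```text
green [263. 277.] [648.6 -45.8] (21.4, 13.8) -9.7
green [227. 114.] [600.  185.5] (47.8, 8.7) -86.8
blue [257. 283.] [636.4 -66.7] (112.1, 42.7) -0.8
blue [271. 242.] [659.2   1.2] (37.8, 3.3) 0.1
blue [84. 66.] [416.4 245.5] (64.4, 54.4) -18.6
t2.62 at [639.9 109.9 260.3] [-90.   -0.  -89.9] w34.9 -> x -0.0801 y 0.0603 z -0.0327  rot [0.0003 0.0013 0.    ]
```

View pics/w2.png

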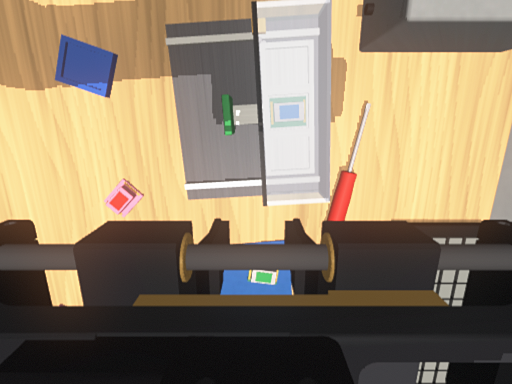

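The wrist view shows the green handle at (228,115), the blue-tagged module under the hood at (290,112), the cradle at (86,66), and a pink look-alike at (123,197).

```bash
python3 -c "
from h import *
im,m=snap('top')
print([b for b in blobs(im,m,'green',58) if b[2][0]>40])
go(600,186,34,-86.8)
"
```

```text
[]
t2.67 at [639.9 109.9 260.4] [-90.    0.  -89.9] w34.9 -> x -0.0761 y 0.2264 z -0.0397  rot [ 0.0003 -0.0545 -0.    ]
```

Call:
step_arm(series=[{"ax": 0, "ay": 0, "az": 0, "x": -0.038, "y": 0.02, "z": -0.02, "gripper": 0.4}, {"ax": 0, "ay": 0, "az": 0, "x": -0.038, "y": 0.02, "z": -0.0195, "gripper": 0.4}, {"ax": 0, "ay": -0.054, "az": 0, "x": 0, "y": 0.026, "z": 0, "gripper": 0.4}, {"ax": 0, "ay": 0, "az": 0, "x": 0, "y": 0.04, "z": 0, "gripper": 0.4}, {"ax": 0, "ay": 0, "az": 0, "x": 0, "y": 0.04, "z": 0, "gripper": 0.4}, {"ax": 0, "ay": 0, "az": 0, "x": 0, "y": 0.04, "z": 0, "gripper": 0.4}, {"ax": 0, "ay": 0, "az": 0, "x": 0, "y": 0.04, "z": 0, "gripper": 0.4}, {"ax": 0, "ay": 0, "az": 0, "x": 0, "y": 0, "z": 0, "gripper": 0.4}, {"ax": 0, "ay": 0, "az": 0, "x": 0, "y": 0, "z": 0, "gripper": 0.4}])

```text
time: 3.8
tool_pos: [601.5, 186.0, 36.2]
orientation: [-89.9, 0.0, -86.9]
ft_force: [1.1, 0.5, 0.5]
gripper_width: 34.8
```

Call:
step_arm(newtons=30, series=[{"ax": 0, "ay": 0, "az": 0, "x": 0, "y": 0, "z": 0, "gripper": 0}, {"ax": 0, "ay": 0, "az": 0, "x": 0, "y": 0, "z": 0, "gripper": 0}, {"ax": 0, "ay": 0, "az": 0, "x": 0, "y": 0, "z": 0, "gripper": 0}, {"ax": 0, "ay": 0, "az": 0, "x": 0, "y": 0, "z": 0, "gripper": 0}, {"ax": 0, "ay": 0, "az": 0, "x": 0, "y": 0, "z": 0, "gripper": 0}])

```text
time: 4.42
tool_pos: [601.1, 186.0, 35.1]
orientation: [-89.9, 0.0, -86.9]
ft_force: [2.1, 0.2, 3.8]
gripper_width: 9.6
```

Call:
step_arm(series=[{"ax": 0, "ay": 0, "az": 0, "x": 0, "y": 0, "z": -0.008, "gripper": 0}, {"ax": 0, "ay": 0, "az": 0, "x": 0, "y": 0, "z": -0.01, "gripper": 0}, {"ax": 0, "ay": 0, "az": 0, "x": 0, "y": 0, "z": -0.012, "gripper": 0}, {"ax": 0, "ay": 0, "az": 0, "x": 0, "y": 0, "z": -0.012, "gripper": 0}, {"ax": 0, "ay": 0, "az": 0, "x": 0, "y": 0, "z": -0.012, "gripper": 0}, {"ax": 0, "ay": 0, "az": 0, "x": 0, "y": 0, "z": -0.012, "gripper": 0}, {"ax": 0, "ay": 0, "az": 0, "x": 0, "y": 0, "z": -0.012, "gripper": 0}, {"ax": 0, "ay": 0, "az": 0, "x": 0, "y": 0, "z": -0.012, "gripper": 0}, {"ax": 0, "ay": 0, "az": 0, "x": 0, "y": 0, "z": -0.008, "gripper": 0}, {"ax": 0, "ay": 0, "az": 0, "x": 0, "y": 0, "z": -0.003, "gripper": 0}, {"ax": 0, "ay": 0, "az": 0, "x": 0, "y": 0, "z": 0, "gripper": 0}, {"ax": 0, "ay": 0, "az": 0, "x": 0, "y": 0, "z": 0, "gripper": 0}])

```text
time: 5.92
tool_pos: [501.8, 180.1, 35.1]
orientation: [-89.7, 0.0, -86.9]
ft_force: [12.3, 0.3, -5.1]
gripper_width: 9.8
```

Call:
step_arm(series=[{"ax": 0, "ay": 0, "az": 0, "x": 0, "y": 0, "z": 0.001, "gripper": 0.4}, {"ax": 0, "ay": 0, "az": 0, "x": 0, "y": 0, "z": 0, "gripper": 0.4}, {"ax": 0, "ay": 0, "az": 0, "x": 0, "y": 0, "z": 0, "gripper": 0.4}, {"ax": 0, "ay": 0, "az": 0, "x": 0, "y": -0.03, "z": 0, "gripper": 0.4}, {"ax": 0, "ay": 0, "az": 0, "x": 0, "y": -0.05, "z": 0, "gripper": 0.4}, {"ax": 0, "ay": 0, "az": 0, "x": 0.03, "y": -0.05, "z": 0.03, "gripper": 0.4}, {"ax": 0, "ay": 0, "az": 0, "x": 0.03, "y": -0.04, "z": 0, "gripper": 0.4}, {"ax": 0, "ay": 0, "az": 0, "x": 0.02, "y": 0, "z": 0, "gripper": 0.4}, {"ax": 0, "ay": 0, "az": 0, "x": 0, "y": 0, "z": 0, "gripper": 0.4}, {"ax": 0, "ay": 0, "az": 0, "x": 0, "y": 0, "z": 0, "gripper": 0.4}])

```text
time: 7.18
tool_pos: [532.4, 104.7, 200.8]
orientation: [-90.1, -0.0, -86.8]
ft_force: [-0.1, 1.4, -0.1]
gripper_width: 35.2
```

```bash
python3 -c "
from h import *
im,m=snap('wrist','w3')
for c,z in (('green',60),('blue',38),('blue',13)):
    for b in blobs(im,m,c,z): print(c,*b)
go(607,190,200,-90)
cv2.imwrite('pics/w3b.png',cv2.resize(im[0:225,:,::-1],None,fx=1.56,fy=1.56,interpolation=cv2.INTER_CUBIC))
"
```

```text
green [248. 293.] [527.5 -35.8] (10.1, 5.8) 3.4
green [230. 108.] [499.6 182.4] (42.5, 7.3) -88.3
blue [255. 280.] [538.  -34.5] (98.8, 34.8) 3.3
blue [305. 113.] [581.5 184.2] (24.5, 16.3) 3.2
blue [152.  44.] [411.  244.6] (66.1, 54.5) -18.9
blue [255. 280.] [538.8 -50.7] (106.3, 37.5) 3.3
blue [305. 113.] [585.7 184.8] (26.3, 17.6) 3.2
blue [152.  44.] [402.1 250. ] (71.2, 58.6) -18.9
t7.22 at [532.5 104.9 200.9] [-90.1  -0.  -86.8] w34.6 -> x -0.0808 y 0.0007 z 0.0791  rot [0.0021 0.0559 0.0003]
```

View pics/w3b.png

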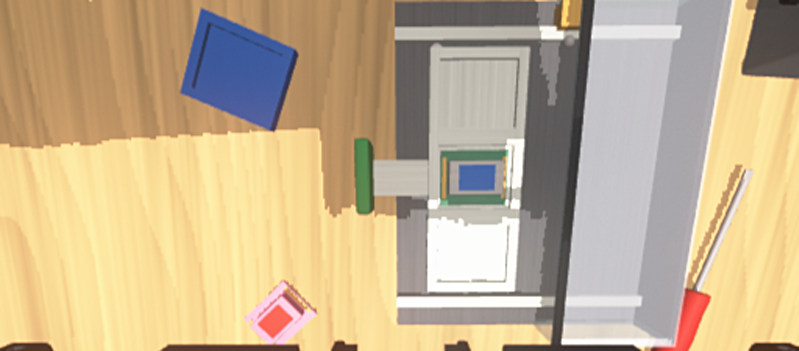

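Drawn out, the carriage shows the handle at px (230,108), the reference tag at (305,113) in the middle nest, empty pockets above and below it, and the cradle at (152,44). Next I view the same tag at another yaw to get the camera bias.

```bash
python3 -c "
from h import *
go(672,188,200,3.2)"
```

```text
t7.22 at [532.5 104.9 200.9] [-90.1  -0.  -86.8] w34.6 -> x -0.0752 y 0.0006 z 0.1439  rot [ 1.8000e-03 -1.5708e+00 -1.5000e-03]
```

Call:
step_arm(series=[{"ax": 0, "ay": 0, "az": 0, "x": -0.025, "y": 0, "z": 0.048, "gripper": 0.45}, {"ax": 0, "ay": 0, "az": 0, "x": -0.025, "y": 0, "z": 0.048, "gripper": 0.45}, {"ax": 0, "ay": 0, "az": 0, "x": -0.025, "y": 0, "z": 0.048, "gripper": 0.45}, {"ax": 0, "ay": -0.1745, "az": 0, "x": 0, "y": 0, "z": 0, "gripper": 0.45}, {"ax": 0, "ay": -0.1745, "az": 0, "x": 0, "y": 0, "z": 0, "gripper": 0.45}, {"ax": 0, "ay": -0.1745, "az": 0, "x": 0, "y": 0, "z": 0, "gripper": 0.45}, {"ax": 0, "ay": -0.1745, "az": 0, "x": 0, "y": 0, "z": 0, "gripper": 0.45}, {"ax": 0, "ay": -0.1745, "az": 0, "x": 0, "y": 0, "z": 0, "gripper": 0.45}, {"ax": 0, "ay": -0.1745, "az": 0, "x": 0, "y": 0, "z": 0, "gripper": 0.45}, {"ax": 0, "ay": -0.1745, "az": 0, "x": 0, "y": 0, "z": 0, "gripper": 0.45}, {"ax": 0, "ay": -0.1745, "az": 0, "x": 0, "y": 0, "z": 0, "gripper": 0.45}, {"ax": 0, "ay": -0.1745, "az": 0, "x": 0, "y": 0, "z": 0, "gripper": 0.45}])

```text
time: 8.72
tool_pos: [672.4, 187.7, 200.8]
orientation: [-90.0, 0.1, 3.5]
ft_force: [-0.3, -0.6, 0.1]
gripper_width: 39.1
```

```bash
python3 -c "
from h import *
tool()
im,m=snap('wrist','w4')
o,p,w=tool(); print(p,w)
for c,z in (('green',60),('blue',38),('red',25)):
    for b in blobs(im,m,c,z): print(c,*b)
c1=np.array([581.5,184.2])
b2=[b for b in blobs(im,m,'blue',38) if abs(b[1]-c1).max()<12][0][1]
def Rt(a): a=np.radians(a); return np.array([[np.cos(a),-np.sin(a)],[np.sin(a),np.cos(a)]])
b=np.linalg.solve(Rt(-86.8)-Rt(w),c1-b2); print('bias toolx,toolz',b,'true',c1-Rt(-86.8)@b)
cv2.imwrite('pics/w4b.png',cv2.resize(im[0:235,:,::-1],None,fx=1.56,fy=1.56,interpolation=cv2.INTER_CUBIC))
"
```

```text
[672.41783112 187.5964211  200.82020609] 3.992610391968164
green [ 48. 149.] [646.  -41.4] (18.1, 14.0) -7.7
green [31. 43.] [540.7 -44.9] (18.5, 14.5) -45.2
green [257.  13.] [500.8 178.1] (45.7, 8.6) -86.5
blue [503. 189.] [666.3 487.7] (35.3, 20.0) 16.8
blue [258. 101.] [581.1 183.3] (24.5, 14.7) 3.5
blue [45. 95.] [592.1 -63.1] (190.7, 128.1) 3.5
bias toolx,toolz [-0.65985327 -0.20730675] true [581.74381752 183.55274777]
```

View pics/w4b.png

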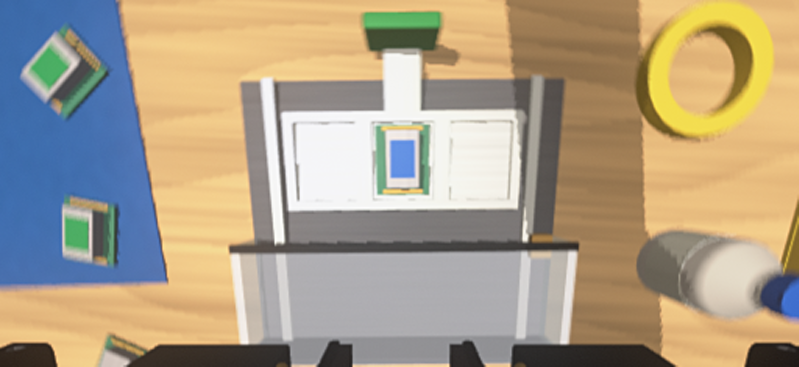

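The carriage is seen at yaw 3.5: its frame corners are at about (284,113), (525,113), (521,210), (289,210) in the crop, and the reference tag is at (403,158).

Call:
step_arm(series=[{"ax": 0, "ay": 0, "az": 0, "x": 0, "y": 0, "z": 0, "gripper": 0.45}, {"ax": 0, "ay": 0, "az": 0, "x": 0, "y": 0, "z": 0, "gripper": 0.45}])

```text
time: 9.02
tool_pos: [672.9, 186.7, 201.7]
orientation: [-90.0, 0.0, 2.9]
ft_force: [-0.3, -0.2, -0.1]
gripper_width: 39.2
```

```bash
python3 -c "
from h import *
im,m=snap('wrist','w5')
o,p,w=tool(); print(p,w)
for b in blobs(im,m,'blue',38)+blobs(im,m,'green',60): print(*b)
g=im.min(2)[60:150,170:350]
k=(g>120).astype(np.uint8)
k=cv2.morphologyEx(k,cv2.MORPH_OPEN,np.ones((3,3)))
for c in cv2.findContours(k,cv2.RETR_EXTERNAL,cv2.CHAIN_APPROX_NONE)[0]:
    if cv2.contourArea(c)>800:
        c=c[:,0]+[170,60]; c=c[c[:,1]>71]
        q=ray(m,c,25); print(cv2.minAreaRect(q.astype(np.float32)), c.min(0),c.max(0))
print(ray(m,np.array([(284,113),(525,113),(521,210),(289,210),(296,122),(515,122),(511,200),(299,200)])/1.56,25).round(1))
go(581.7,183.6,26,3.4)
"
```

```text
[672.98578405 186.58564283 201.85396233] 2.958499684161758
[502. 188.] [669.3 485.9] (38.4, 22.7) 16.3
[259. 101.] [581.1 184.3] (23.7, 16.8) 3.5
[46. 96.] [590.8 -65.8] (192.7, 130.7) 4.3
[ 50. 149.] [643.9 -41.2] (21.7, 15.1) -7.6
[33. 42.] [538.4 -43.7] (21.7, 15.2) -46.4
[258.  12.] [500.3 179.8] (47.8, 8.6) -87.0
((592.3443603515625, 184.8803253173828), (87.1314926147461, 179.4852294921875), 2.9620707035064697) [180  72] [337 149]
((597.5921020507812, 87.98800659179688), (15.837203979492188, 87.95471954345703), 89.04312133789062) [170  72] [183 149]
[[553.8  95.6]
 [544.7 271.5]
 [614.  277.1]
 [623.2  98.2]
 [559.5 104.3]
 [551.2 264.9]
 [606.9 268.5]
 [615.3 106. ]]
t9.07 at [673.  186.6 201.9] [-90.   0.   3.] w39.1 -> x -0.0912 y 0.1759 z 0.0017  rot [-0.     -0.0077 -0.0005]
```

Call:
step_arm(series=[{"ax": 0, "ay": -0.0077, "az": 0, "x": -0.0455, "y": 0.01, "z": 0.001, "gripper": 0.45}, {"ax": 0, "ay": 0, "az": 0, "x": -0.0455, "y": 0.02, "z": 0.001, "gripper": 0.45}, {"ax": 0, "ay": 0, "az": 0, "x": 0, "y": 0.04, "z": 0, "gripper": 0.45}, {"ax": 0, "ay": 0, "az": 0, "x": 0, "y": 0.04, "z": 0, "gripper": 0.45}, {"ax": 0, "ay": 0, "az": 0, "x": 0, "y": 0.04, "z": 0, "gripper": 0.45}, {"ax": 0, "ay": 0, "az": 0, "x": 0, "y": 0.02, "z": 0, "gripper": 0.45}, {"ax": 0, "ay": 0, "az": 0, "x": 0, "y": 0, "z": 0, "gripper": 0.45}, {"ax": 0, "ay": 0, "az": 0, "x": 0, "y": 0, "z": 0, "gripper": 0.45}, {"ax": 0, "ay": 0, "az": 0, "x": 0, "y": 0, "z": 0, "gripper": 0.45}])

```text
time: 10.2
tool_pos: [583.2, 183.3, 33.8]
orientation: [-89.9, -0.1, 3.5]
ft_force: [0.4, 0.4, -0.0]
gripper_width: 39.3
```

```bash
python3 -c "
from h import *
go(581.5,184.2,27.5,3.4)
"
```

```text
t10.20 at [583.2 183.3  33.8] [-89.9  -0.1   3.5] w39.3 -> x -0.0017 y 0.0063 z 0.0010  rot [-0.0009  0.0018  0.0024]
```

Call:
step_arm(newtons=20, series=[{"ax": 0, "ay": 0, "az": 0, "x": -0.001, "y": 0.006, "z": 0.0005, "gripper": 0.45}, {"ax": 0, "ay": 0, "az": 0, "x": 0, "y": 0, "z": 0, "gripper": 0.45}, {"ax": 0, "ay": 0, "az": 0, "x": 0, "y": 0, "z": 0, "gripper": 0}, {"ax": 0, "ay": 0, "az": 0, "x": 0, "y": 0, "z": 0, "gripper": 0}, {"ax": 0, "ay": 0, "az": 0, "x": 0, "y": 0, "z": 0, "gripper": 0}, {"ax": 0, "ay": 0, "az": 0, "x": 0, "y": 0, "z": 0, "gripper": 0}, {"ax": 0, "ay": 0, "az": 0, "x": 0, "y": 0, "z": 0, "gripper": 0}])

```text
time: 11.08
tool_pos: [581.3, 183.4, 26.3]
orientation: [-90.0, -0.0, 3.5]
ft_force: [0.3, 0.4, 1.1]
gripper_width: 24.0
```

```bash
python3 -c "
from h import *
go(402.5,250,120,-19)
"
```

```text
t11.07 at [581.3 183.4  26.3] [-90.   -0.    3.5] w24.0 -> x -0.1743 y -0.0937 z 0.0774  rot [-2.00e-04  3.93e-01  2.00e-04]
```

Call:
step_arm(series=[{"ax": 0, "ay": 0, "az": 0, "x": 0, "y": -0.02, "z": 0, "gripper": 0}, {"ax": 0, "ay": 0, "az": 0, "x": 0, "y": -0.035, "z": 0, "gripper": 0}, {"ax": 0, "ay": 0, "az": 0, "x": 0, "y": -0.04, "z": 0, "gripper": 0}, {"ax": 0, "ay": 0, "az": 0, "x": -0.03, "y": -0.04, "z": 0.014, "gripper": 0}, {"ax": 0, "ay": 0, "az": 0, "x": -0.03, "y": -0.019, "z": 0.014, "gripper": 0}, {"ax": 0, "ay": 0, "az": 0, "x": -0.029, "y": 0, "z": 0.014, "gripper": 0}, {"ax": 0, "ay": 0.13, "az": 0, "x": 0, "y": 0, "z": 0, "gripper": 0}, {"ax": 0, "ay": 0.13, "az": 0, "x": 0, "y": 0, "z": 0, "gripper": 0}, {"ax": 0, "ay": 0.133, "az": 0, "x": 0, "y": 0, "z": 0, "gripper": 0}, {"ax": 0, "ay": 0, "az": 0, "x": 0, "y": 0, "z": 0, "gripper": 0}, {"ax": 0, "ay": 0, "az": 0, "x": 0, "y": 0, "z": 0, "gripper": 0}, {"ax": 0, "ay": 0, "az": 0, "x": 0, "y": 0, "z": 0, "gripper": 0}])

```text
time: 12.58
tool_pos: [489.8, 219.8, 180.5]
orientation: [-90.0, -0.0, -18.9]
ft_force: [-0.5, -0.1, -0.1]
gripper_width: 23.8
```

```bash
python3 -c "
from h import *
im,m=snap('wrist','w6')
for b in blobs(im,m,'blue',13): print(*b)
go(402,249.7,16,-19)
"
```

```text
[ 78. 293.] [551.9 -65.7] (70.6, 56.0) 71.2
[256. 234.] [557.6 196. ] (37.7, 23.7) 71.1
[ 32. 204.] [438.9 -65.4] (121.7, 78.8) 5.4
[257.  98.] [401.3 250.4] (67.8, 58.9) -18.9
[506.  31.] [423.9 526.5] (69.8, 14.8) 2.8
[488.  44.] [429.7 504.6] (91.5, 1.8) 0.0
t12.62 at [489.8 219.8 180.4] [-90.   -0.  -18.9] w23.9 -> x -0.0927 y 0.1644 z -0.0002  rot [-0.0002  0.0012  0.    ]
```

Call:
step_arm(series=[{"ax": 0, "ay": 0, "az": 0, "x": -0.046, "y": 0.0, "z": 0, "gripper": 0}, {"ax": 0, "ay": 0, "az": 0, "x": -0.0468, "y": 0.01, "z": 0.0003, "gripper": 0}, {"ax": 0, "ay": 0, "az": 0, "x": 0, "y": 0.04, "z": 0, "gripper": 0}, {"ax": 0, "ay": 0, "az": 0, "x": 0, "y": 0.04, "z": 0, "gripper": 0}, {"ax": 0, "ay": 0, "az": 0, "x": 0, "y": 0.03, "z": 0, "gripper": 0}, {"ax": 0, "ay": 0, "az": 0, "x": 0, "y": 0, "z": 0, "gripper": 0}, {"ax": 0, "ay": 0, "az": 0, "x": 0, "y": 0, "z": 0, "gripper": 0}])

```text
time: 13.5
tool_pos: [402.7, 250.7, 61.4]
orientation: [-89.9, -0.0, -19.0]
ft_force: [0.5, 0.6, -0.6]
gripper_width: 24.0
```

```bash
python3 -c "
from h import *
go(402,250.2,15.5,-19)
"
```

```text
t13.50 at [402.7 250.7  61.4] [-89.9  -0.  -19. ] w24.0 -> x -0.0006 y 0.0459 z -0.0008  rot [-0.0011  0.0002  0.0007]
```

Call:
step_arm(series=[{"ax": 0, "ay": 0, "az": 0, "x": -0.0005, "y": 0.025, "z": -0.0005, "gripper": 0}, {"ax": 0, "ay": 0, "az": 0, "x": 0, "y": 0.014, "z": 0, "gripper": 0}, {"ax": 0, "ay": 0, "az": 0, "x": 0, "y": 0.007, "z": 0, "gripper": 0}, {"ax": 0, "ay": 0, "az": 0, "x": 0, "y": 0, "z": 0, "gripper": 0}, {"ax": 0, "ay": 0, "az": 0, "x": 0, "y": 0, "z": 0, "gripper": 0}, {"ax": 0, "ay": 0, "az": 0, "x": 0, "y": 0, "z": 0, "gripper": 0.45}, {"ax": 0, "ay": 0, "az": 0, "x": 0, "y": 0, "z": 0, "gripper": 0.45}, {"ax": 0, "ay": 0, "az": 0, "x": 0, "y": 0, "z": 0, "gripper": 0.45}, {"ax": 0, "ay": 0, "az": 0, "x": 0, "y": -0.03, "z": 0, "gripper": 0.45}, {"ax": 0, "ay": 0, "az": 0, "x": 0, "y": -0.05, "z": 0, "gripper": 0.45}, {"ax": 0, "ay": 0, "az": 0, "x": 0.046, "y": -0.05, "z": 0, "gripper": 0.45}, {"ax": 0, "ay": 0, "az": 0, "x": 0.047, "y": -0.03, "z": 0, "gripper": 0.45}])

```text
time: 15.0
tool_pos: [487.2, 221.3, 173.0]
orientation: [-89.8, -0.1, -18.9]
ft_force: [0.6, 0.5, 0.0]
gripper_width: 39.3
```

```bash
python3 -c "
from h import *
im,m=snap('wrist','w7')
for b in blobs(im,m,'blue',26)+blobs(im,m,'blue',13): print(*b)
cv2.imwrite('pics/w7b.png',cv2.resize(im[50:150,190:320,::-1],None,fx=5,fy=5,interpolation=cv2.INTER_CUBIC))
go(590,-225,250,-86.6)
"
```

```text
[ 67. 302.] [553.3 -63.2] (24.7, 18.0) 71.1
[ 30. 207.] [433.5 -44. ] (102.3, 50.1) 7.6
[256. 102.] [404.2 249.1] (61.2, 56.5) -18.7
[508.  28.] [419.3 509.4] (57.4, 9.6) -5.4
[492.  45.] [429.3 494.1] (88.0, 1.7) 0.0
[ 67. 302.] [559.  -76.1] (25.7, 18.7) 71.1
[ 30. 207.] [434.1 -56.1] (106.6, 52.3) 7.6
[256. 102.] [403.6 249.3] (63.7, 58.8) -18.7
[508.  28.] [419.3 520.5] (59.9, 10.0) -5.4
[492.  45.] [429.7 504.6] (91.7, 1.8) 0.0
t15.05 at [493.7 218.1 176.3] [-89.7  -0.4 -19.2] w39.0 -> x 0.2373 y -0.0739 z -0.3863  rot [-0.0091  1.1759  0.0035]
```

View pics/w7b.png

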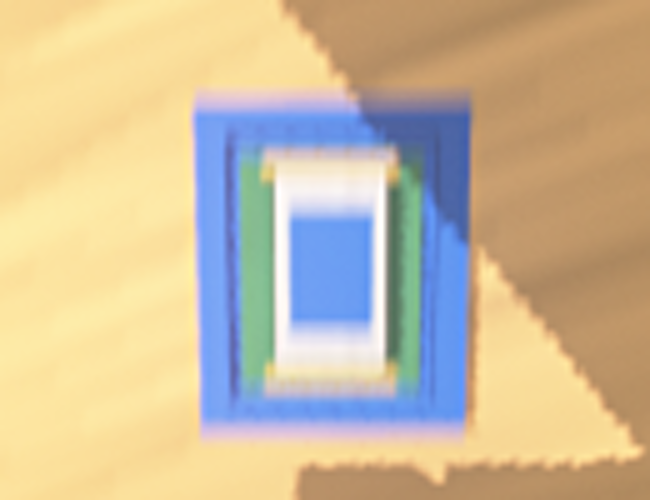

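The reference sits flat in the cradle: board at crop (240–425, 150–395) inside the pocket. Next is the mat.

Call:
step_arm(series=[{"ax": 0, "ay": 0, "az": 0, "x": 0.0245, "y": -0.0093, "z": -0.0515, "gripper": 0.45}, {"ax": 0, "ay": 0, "az": 0, "x": 0.0245, "y": -0.0093, "z": -0.0515, "gripper": 0.45}, {"ax": 0, "ay": 0, "az": 0, "x": 0.0245, "y": -0.0093, "z": -0.0515, "gripper": 0.45}, {"ax": 0, "ay": 0, "az": 0, "x": 0.0245, "y": -0.0093, "z": -0.0515, "gripper": 0.45}, {"ax": 0, "ay": 0, "az": 0, "x": 0.0245, "y": -0.0093, "z": -0.0515, "gripper": 0.45}, {"ax": 0, "ay": 0, "az": 0, "x": 0.0245, "y": -0.0093, "z": -0.0515, "gripper": 0.45}, {"ax": 0, "ay": 0, "az": 0, "x": 0.0245, "y": -0.0093, "z": -0.0515, "gripper": 0.45}, {"ax": 0, "ay": 0, "az": 0, "x": 0.0245, "y": -0.0093, "z": -0.0515, "gripper": 0.45}])

```text
time: 16.05
tool_pos: [537.1, -234.0, 244.9]
orientation: [-90.0, -0.0, -19.0]
ft_force: [0.9, 0.1, 0.3]
gripper_width: 39.1
```

Call:
step_arm(series=[{"ax": 0, "ay": 0.147, "az": 0, "x": 0, "y": 0, "z": 0, "gripper": 0.45}, {"ax": 0, "ay": 0.147, "az": 0, "x": 0, "y": 0, "z": 0, "gripper": 0.45}, {"ax": 0, "ay": 0.147, "az": 0, "x": 0, "y": 0, "z": 0, "gripper": 0.45}, {"ax": 0, "ay": 0.147, "az": 0, "x": 0, "y": 0, "z": 0, "gripper": 0.45}, {"ax": 0, "ay": 0.147, "az": 0, "x": 0, "y": 0, "z": 0, "gripper": 0.45}, {"ax": 0, "ay": 0.147, "az": 0, "x": 0, "y": 0, "z": 0, "gripper": 0.45}, {"ax": 0, "ay": 0.147, "az": 0, "x": 0, "y": 0, "z": 0, "gripper": 0.45}, {"ax": 0, "ay": 0.147, "az": 0, "x": 0, "y": 0, "z": 0, "gripper": 0.45}, {"ax": 0, "ay": 0, "az": 0, "x": 0, "y": 0, "z": 0, "gripper": 0.45}, {"ax": 0, "ay": 0, "az": 0, "x": 0, "y": 0, "z": 0, "gripper": 0.45}, {"ax": 0, "ay": 0, "az": 0, "x": 0, "y": 0, "z": 0, "gripper": 0.45}])

```text
time: 17.42
tool_pos: [537.1, -232.4, 244.6]
orientation: [-90.0, 0.0, -86.3]
ft_force: [-0.6, 1.0, 0.2]
gripper_width: 39.5
```

```bash
python3 -c "
from h import *
im,m=snap('wrist','w8')
for c in ('green','red'):
  for b in blobs(im,m,c,20): print(c,*b)
print(tool()[1:])
cv2.imwrite('pics/w8b.png',cv2.resize(im[0:240,:,::-1],None,fx=1.56,fy=1.56,interpolation=cv2.INTER_CUBIC))
"
```

```text
green [354.  50.] [649.5 -69.6] (24.6, 16.7) -7.5
green [188.  52.] [437.5 -86.1] (24.3, 16.3) -44.1
green [261.  46.] [530.3 -72.4] (24.3, 16.2) -46.2
red [270. 273.] [ 566.1 -391.5] (88.1, 20.7) -8.9
red [254. 236.] [ 541.8 -328.3] (95.7, 32.6) 3.8
red [201. 228.] [ 455.8 -329.1] (47.9, 16.8) 68.6
red [ 87. 183.] [ 293.3 -266.4] (24.2, 16.0) -28.9
red [194. 145.] [ 445.9 -203. ] (23.7, 15.5) -39.3
red [347. 134.] [ 655.8 -174.2] (24.1, 15.9) -7.1
red [264. 131.] [ 541.8 -177.5] (23.4, 15.0) -22.3
red [ 88. 109.] [ 303.8 -164.7] (24.4, 16.1) -23.5
(array([ 537.1038886 , -232.41922183,  244.54744043]), np.float64(-86.29744079882725))
```

View pics/w8b.png

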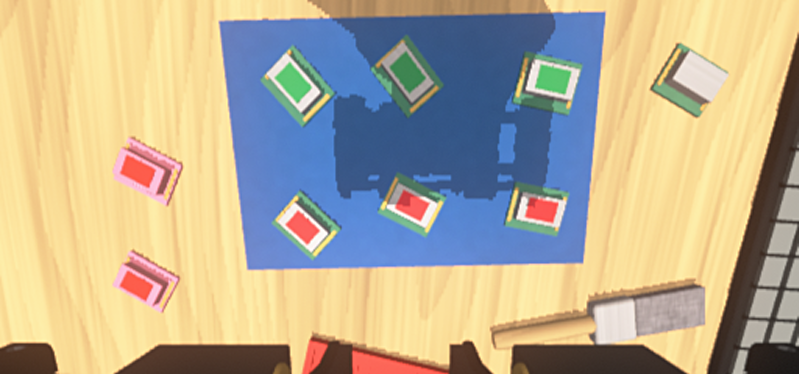

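The mat picture shows greens in crop at (296,82), (408,72) and (551,80), and reds at (304,223), (413,203) and (541,210), all on green boards. The pink-board look-alikes at (140,172) and (138,285) lie off the mat, and the untagged module is at (692,78).

Call:
step_arm(series=[{"ax": 0, "ay": 0, "az": 0, "x": -0.0532, "y": 0.02, "z": 0.0012, "gripper": 0.45}, {"ax": 0, "ay": 0, "az": 0, "x": -0.0532, "y": 0.02, "z": 0.0012, "gripper": 0.45}, {"ax": 0, "ay": 0, "az": 0, "x": -0.0532, "y": 0.02, "z": 0.0012, "gripper": 0.45}, {"ax": 0, "ay": -0.14, "az": 0, "x": 0, "y": 0.025, "z": 0, "gripper": 0.45}, {"ax": 0, "ay": -0.14, "az": 0, "x": 0, "y": 0.025, "z": 0, "gripper": 0.45}, {"ax": 0, "ay": -0.14, "az": 0, "x": 0, "y": 0.025, "z": 0, "gripper": 0.45}, {"ax": 0, "ay": -0.14, "az": 0, "x": 0, "y": 0.025, "z": 0, "gripper": 0.45}, {"ax": 0, "ay": -0.14, "az": 0, "x": 0, "y": 0.025, "z": 0, "gripper": 0.45}, {"ax": 0, "ay": 0, "az": 0, "x": 0, "y": 0, "z": 0, "gripper": 0.45}, {"ax": 0, "ay": 0, "az": 0, "x": 0, "y": 0, "z": 0, "gripper": 0.45}, {"ax": 0, "ay": 0, "az": 0, "x": 0, "y": 0, "z": 0, "gripper": 0.45}])

```text
time: 18.85
tool_pos: [531.4, -72.9, 60.7]
orientation: [-89.9, -0.1, -46.4]
ft_force: [-0.3, 0.7, 0.5]
gripper_width: 39.1
```

```bash
cat >> h.py <<'E'
def tags():
    im,m=snap("top"); print("top:",*[f"{c[0]}{b[1].round().astype(int).tolist()}" for c in ("green","red") for b in blobs(im,m,c,20) if b[2][0]<30 and (c=="green" or b[1][0]>400)])
E
python3 -c "
from h import *
tags()
go(530.5,-73,9,-46.2)
"
```

```text
top: r[429, 60] r[448, -204]
t18.90 at [531.3 -72.9  60.6] [-89.9  -0.1 -46.3] w38.9 -> x -0.0005 y 0.0516 z -0.0007  rot [-0.0014 -0.0024  0.001 ]
```

Call:
step_arm(newtons=20, series=[{"ax": 0, "ay": 0, "az": 0, "x": -0.0005, "y": 0.03, "z": -0.0005, "gripper": 0.45}, {"ax": 0, "ay": 0, "az": 0, "x": 0, "y": 0.0215, "z": 0, "gripper": 0.45}, {"ax": 0, "ay": 0, "az": 0, "x": 0, "y": 0, "z": 0, "gripper": 0.45}, {"ax": 0, "ay": 0, "az": 0, "x": 0, "y": 0, "z": 0, "gripper": 0}, {"ax": 0, "ay": 0, "az": 0, "x": 0, "y": 0, "z": 0, "gripper": 0}, {"ax": 0, "ay": 0, "az": 0, "x": 0, "y": 0, "z": 0, "gripper": 0}, {"ax": 0, "ay": 0, "az": 0, "x": 0, "y": 0, "z": 0, "gripper": 0}, {"ax": 0, "ay": 0, "az": 0, "x": 0, "y": -0.02, "z": 0, "gripper": 0}, {"ax": 0, "ay": 0, "az": 0, "x": 0, "y": -0.04, "z": 0, "gripper": 0}, {"ax": 0, "ay": 0, "az": 0, "x": 0, "y": -0.04, "z": 0, "gripper": 0}, {"ax": 0, "ay": 0, "az": 0, "x": 0, "y": 0, "z": 0, "gripper": 0}, {"ax": 0, "ay": 0, "az": 0, "x": 0, "y": 0, "z": 0, "gripper": 0}])

```text
time: 20.4
tool_pos: [529.5, -72.7, 107.5]
orientation: [-90.0, 0.0, -46.3]
ft_force: [0.5, 1.1, -0.7]
gripper_width: 24.1
```

```bash
python3 -c "
from h import *
go(580.4,243.2,110,3.4)
"
```

```text
t20.40 at [529.5 -72.7 107.5] [-90.    0.  -46.3] w24.1 -> x -0.1931 y -0.0024 z 0.2552  rot [-0.000e+00 -8.668e-01 -7.000e-04]
```

Call:
step_arm(series=[{"ax": 0, "ay": 0, "az": 0, "x": -0.0276, "y": 0, "z": 0.03645, "gripper": 0}, {"ax": 0, "ay": 0, "az": 0, "x": -0.0276, "y": 0, "z": 0.03645, "gripper": 0}, {"ax": 0, "ay": 0, "az": 0, "x": -0.0276, "y": 0, "z": 0.03645, "gripper": 0}, {"ax": 0, "ay": 0, "az": 0, "x": -0.0276, "y": 0, "z": 0.03645, "gripper": 0}, {"ax": 0, "ay": 0, "az": 0, "x": -0.0276, "y": 0, "z": 0.03645, "gripper": 0}, {"ax": 0, "ay": 0, "az": 0, "x": -0.0276, "y": 0, "z": 0.03645, "gripper": 0}, {"ax": 0, "ay": 0, "az": 0, "x": -0.0275, "y": 0, "z": 0.0365, "gripper": 0}, {"ax": 0, "ay": -0.1734, "az": 0, "x": 0, "y": 0, "z": 0, "gripper": 0}, {"ax": 0, "ay": -0.1734, "az": 0, "x": 0, "y": 0, "z": 0, "gripper": 0}, {"ax": 0, "ay": -0.1734, "az": 0, "x": 0, "y": 0, "z": 0, "gripper": 0}, {"ax": 0, "ay": -0.1734, "az": 0, "x": 0, "y": 0, "z": 0, "gripper": 0}, {"ax": 0, "ay": -0.1734, "az": 0, "x": 0, "y": 0, "z": 0, "gripper": 0}])

```text
time: 21.9
tool_pos: [579.9, 242.7, 106.1]
orientation: [-90.1, 0.2, 3.7]
ft_force: [-0.6, -0.4, -0.7]
gripper_width: 23.6
```

Call:
step_arm(series=[{"ax": 0, "ay": 0, "az": 0, "x": 0, "y": 0.025, "z": 0, "gripper": 0}, {"ax": 0, "ay": 0, "az": 0, "x": 0, "y": 0.025, "z": 0, "gripper": 0}, {"ax": 0, "ay": 0, "az": 0, "x": 0, "y": 0, "z": 0, "gripper": 0}, {"ax": 0, "ay": 0, "az": 0, "x": 0, "y": 0, "z": 0, "gripper": 0}, {"ax": 0, "ay": 0, "az": 0, "x": 0, "y": 0, "z": 0, "gripper": 0}])

```text
time: 22.52
tool_pos: [581.4, 243.3, 59.0]
orientation: [-90.0, -0.1, 3.4]
ft_force: [0.6, 0.5, -1.4]
gripper_width: 23.9
```

```bash
python3 -c "
from h import *
tags()
go(580.4,243.2,28.3,3.4)
"
```

```text
top: g[440, -86] g[652, -71] r[429, 60] r[448, -204] r[545, -178] r[658, -174]
t22.57 at [581.4 243.3  59. ] [-90.   -0.1   3.4] w23.9 -> x -0.0010 y 0.0307 z -0.0001  rot [-0.0007  0.0001  0.0013]
```

Call:
step_arm(series=[{"ax": 0, "ay": 0, "az": 0, "x": -0.001, "y": 0.018, "z": 0, "gripper": 0}, {"ax": 0, "ay": 0, "az": 0, "x": 0, "y": 0.008, "z": 0, "gripper": 0}, {"ax": 0, "ay": 0, "az": 0, "x": 0, "y": 0.005, "z": 0, "gripper": 0}, {"ax": 0, "ay": 0, "az": 0, "x": 0, "y": 0, "z": 0, "gripper": 0}, {"ax": 0, "ay": 0, "az": 0, "x": 0, "y": 0, "z": 0, "gripper": 0}, {"ax": 0, "ay": 0, "az": 0, "x": 0, "y": 0, "z": 0, "gripper": 0.45}, {"ax": 0, "ay": 0, "az": 0, "x": 0, "y": 0, "z": 0, "gripper": 0.45}, {"ax": 0, "ay": 0, "az": 0, "x": 0, "y": 0, "z": 0, "gripper": 0.45}, {"ax": 0, "ay": 0, "az": 0, "x": 0, "y": -0.03, "z": 0, "gripper": 0.45}, {"ax": 0, "ay": 0, "az": 0, "x": 0, "y": -0.05, "z": 0, "gripper": 0.45}, {"ax": 0, "ay": 0, "az": 0, "x": 0, "y": 0, "z": 0, "gripper": 0.45}])

```text
time: 23.95
tool_pos: [582.3, 244.0, 111.5]
orientation: [-89.8, -0.4, 3.4]
ft_force: [-0.1, -0.3, -1.0]
gripper_width: 39.0
```

```bash
python3 -c "
from h import *
go(437.7,-86.7,60,-44.1)
"
```

```text
t23.95 at [582.3 244.  111.5] [-89.8  -0.4   3.4] w39.0 -> x -0.1643 y 0.0494 z -0.3217  rot [-0.0058  0.8289  0.0051]
```

Call:
step_arm(series=[{"ax": 0, "ay": 0, "az": 0, "x": -0.0235, "y": 0, "z": -0.046, "gripper": 0.45}, {"ax": 0, "ay": 0, "az": 0, "x": -0.0235, "y": 0, "z": -0.046, "gripper": 0.45}, {"ax": 0, "ay": 0, "az": 0, "x": -0.0235, "y": 0, "z": -0.046, "gripper": 0.45}, {"ax": 0, "ay": 0, "az": 0, "x": -0.0235, "y": 0, "z": -0.046, "gripper": 0.45}, {"ax": 0, "ay": 0, "az": 0, "x": -0.0235, "y": 0, "z": -0.046, "gripper": 0.45}, {"ax": 0, "ay": 0, "az": 0, "x": -0.0235, "y": 0, "z": -0.046, "gripper": 0.45}, {"ax": 0, "ay": 0, "az": 0, "x": -0.0235, "y": 0, "z": -0.046, "gripper": 0.45}, {"ax": 0, "ay": 0.166, "az": 0, "x": 0, "y": 0.01, "z": 0, "gripper": 0.45}, {"ax": 0, "ay": 0.166, "az": 0, "x": 0, "y": 0.01, "z": 0, "gripper": 0.45}, {"ax": 0, "ay": 0.166, "az": 0, "x": 0, "y": 0.01, "z": 0, "gripper": 0.45}, {"ax": 0, "ay": 0.166, "az": 0, "x": 0, "y": 0.01, "z": 0, "gripper": 0.45}, {"ax": 0, "ay": 0.166, "az": 0, "x": 0, "y": 0.01, "z": 0, "gripper": 0.45}])

```text
time: 25.45
tool_pos: [434.4, -88.2, 56.3]
orientation: [-90.0, 0.0, -44.5]
ft_force: [-0.4, 0.5, 0.0]
gripper_width: 39.2
```

Call:
step_arm(series=[{"ax": 0, "ay": 0, "az": 0, "x": 0, "y": 0, "z": 0, "gripper": 0.45}, {"ax": 0, "ay": 0, "az": 0, "x": 0, "y": 0, "z": 0, "gripper": 0.45}, {"ax": 0, "ay": 0, "az": 0, "x": 0, "y": 0, "z": 0, "gripper": 0.45}])

```text
time: 25.82
tool_pos: [435.0, -88.2, 57.4]
orientation: [-90.0, -0.0, -44.0]
ft_force: [0.5, 0.3, -0.0]
gripper_width: 39.4
```

```bash
python3 -c "
from h import *
tags()
go(437.7,-86.7,9,-44.1)
"
```

```text
top: g[586, 248] g[652, -71] r[430, 59] r[658, -174]
t25.88 at [435.  -88.2  57.4] [-90.   -0.  -44.1] w39.5 -> x 0.0009 y 0.0484 z 0.0029  rot [-0.0006  0.0008  0.0004]
```

Call:
step_arm(newtons=20, series=[{"ax": 0, "ay": 0, "az": 0, "x": 0.001, "y": 0.027, "z": 0.003, "gripper": 0.45}, {"ax": 0, "ay": 0, "az": 0, "x": 0, "y": 0.0215, "z": 0, "gripper": 0.45}, {"ax": 0, "ay": 0, "az": 0, "x": 0, "y": 0, "z": 0, "gripper": 0.45}, {"ax": 0, "ay": 0, "az": 0, "x": 0, "y": 0, "z": 0, "gripper": 0}, {"ax": 0, "ay": 0, "az": 0, "x": 0, "y": 0, "z": 0, "gripper": 0}, {"ax": 0, "ay": 0, "az": 0, "x": 0, "y": 0, "z": 0, "gripper": 0}, {"ax": 0, "ay": 0, "az": 0, "x": 0, "y": 0, "z": 0, "gripper": 0}, {"ax": 0, "ay": 0, "az": 0, "x": 0, "y": -0.02, "z": 0, "gripper": 0}, {"ax": 0, "ay": 0, "az": 0, "x": 0, "y": -0.04, "z": 0, "gripper": 0}, {"ax": 0, "ay": 0, "az": 0, "x": 0, "y": -0.04, "z": 0, "gripper": 0}, {"ax": 0, "ay": 0, "az": 0, "x": 0, "y": 0, "z": 0, "gripper": 0}, {"ax": 0, "ay": 0, "az": 0, "x": 0, "y": 0, "z": 0, "gripper": 0}])

```text
time: 27.38
tool_pos: [437.2, -86.6, 108.2]
orientation: [-90.0, 0.0, -44.1]
ft_force: [0.3, 0.2, -0.6]
gripper_width: 24.0
```

```bash
python3 -c "
from h import *
go(583.8,185.3,110,3.4)
"
```

```text
t27.38 at [437.2 -86.6 108.2] [-90.    0.  -44.1] w24.0 -> x -0.0842 y -0.0018 z 0.2972  rot [-2.000e-04 -8.297e-01 -4.000e-04]
```

Call:
step_arm(series=[{"ax": 0, "ay": 0, "az": 0, "x": -0.012, "y": 0, "z": 0.0425, "gripper": 0}, {"ax": 0, "ay": 0, "az": 0, "x": -0.012, "y": 0, "z": 0.0425, "gripper": 0}, {"ax": 0, "ay": 0, "az": 0, "x": -0.012, "y": 0, "z": 0.0425, "gripper": 0}, {"ax": 0, "ay": 0, "az": 0, "x": -0.012, "y": 0, "z": 0.0425, "gripper": 0}, {"ax": 0, "ay": 0, "az": 0, "x": -0.012, "y": 0, "z": 0.0425, "gripper": 0}, {"ax": 0, "ay": 0, "az": 0, "x": -0.012, "y": 0, "z": 0.0425, "gripper": 0}, {"ax": 0, "ay": 0, "az": 0, "x": -0.012, "y": 0, "z": 0.042, "gripper": 0}, {"ax": 0, "ay": -0.166, "az": 0, "x": 0, "y": 0, "z": 0, "gripper": 0}, {"ax": 0, "ay": -0.166, "az": 0, "x": 0, "y": 0, "z": 0, "gripper": 0}, {"ax": 0, "ay": -0.166, "az": 0, "x": 0, "y": 0, "z": 0, "gripper": 0}, {"ax": 0, "ay": -0.166, "az": 0, "x": 0, "y": 0, "z": 0, "gripper": 0}, {"ax": 0, "ay": -0.166, "az": 0, "x": 0, "y": 0, "z": 0, "gripper": 0}])

```text
time: 28.88
tool_pos: [583.3, 184.5, 106.6]
orientation: [-90.0, 0.2, 3.7]
ft_force: [0.3, 0.2, -0.5]
gripper_width: 23.4
```

Call:
step_arm(series=[{"ax": 0, "ay": 0, "az": 0, "x": 0, "y": 0.025, "z": 0, "gripper": 0}, {"ax": 0, "ay": 0, "az": 0, "x": 0, "y": 0.025, "z": 0, "gripper": 0}, {"ax": 0, "ay": 0, "az": 0, "x": 0, "y": 0, "z": 0, "gripper": 0}, {"ax": 0, "ay": 0, "az": 0, "x": 0, "y": 0, "z": 0, "gripper": 0}, {"ax": 0, "ay": 0, "az": 0, "x": 0, "y": 0, "z": 0, "gripper": 0}])

```text
time: 29.5
tool_pos: [584.7, 185.1, 59.5]
orientation: [-90.0, -0.1, 3.4]
ft_force: [1.2, -0.6, 0.3]
gripper_width: 23.7
```

```bash
python3 -c "
from h import *
tags()
go(583.8,185.3,28.3,3.4)
"
```

```text
top: g[652, -71] r[429, 60] r[448, -204] r[544, -179] r[658, -174]
t29.55 at [584.7 185.1  59.5] [-90.   -0.1   3.4] w23.7 -> x -0.0010 y 0.0312 z 0.0003  rot [-0.0006 -0.      0.0013]
```

Call:
step_arm(series=[{"ax": 0, "ay": 0, "az": 0, "x": -0.001, "y": 0.018, "z": 0, "gripper": 0}, {"ax": 0, "ay": 0, "az": 0, "x": 0, "y": 0.008, "z": 0, "gripper": 0}, {"ax": 0, "ay": 0, "az": 0, "x": 0, "y": 0.005, "z": 0, "gripper": 0}, {"ax": 0, "ay": 0, "az": 0, "x": 0, "y": 0, "z": 0, "gripper": 0}, {"ax": 0, "ay": 0, "az": 0, "x": 0, "y": 0, "z": 0, "gripper": 0}, {"ax": 0, "ay": 0, "az": 0, "x": 0, "y": 0, "z": 0, "gripper": 0.4}, {"ax": 0, "ay": 0, "az": 0, "x": 0, "y": 0, "z": 0, "gripper": 0.4}, {"ax": 0, "ay": 0, "az": 0, "x": 0, "y": 0, "z": 0, "gripper": 0.4}, {"ax": 0, "ay": 0, "az": 0, "x": 0, "y": -0.03, "z": 0, "gripper": 0.4}, {"ax": 0, "ay": 0, "az": 0, "x": 0, "y": -0.05, "z": 0, "gripper": 0.45}, {"ax": 0, "ay": 0, "az": 0, "x": 0, "y": 0, "z": 0, "gripper": 0.45}, {"ax": 0, "ay": 0, "az": 0, "x": 0, "y": 0, "z": 0, "gripper": 0.45}])

```text
time: 31.05
tool_pos: [583.0, 184.8, 107.3]
orientation: [-90.0, 0.0, 3.4]
ft_force: [-0.0, 0.7, -0.7]
gripper_width: 38.8
```

```bash
python3 -c "
from h import *
go(649.7,-70.2,60,-7.5)
"
```

```text
t31.05 at [583.  184.8 107.3] [-90.    0.    3.4] w38.8 -> x 0.0514 y 0.0473 z -0.2585  rot [-1.000e-04  1.903e-01 -1.000e-04]
```

Call:
step_arm(series=[{"ax": 0, "ay": 0, "az": 0, "x": 0.0086, "y": 0, "z": -0.043, "gripper": 0.45}, {"ax": 0, "ay": 0, "az": 0, "x": 0.0086, "y": 0, "z": -0.043, "gripper": 0.45}, {"ax": 0, "ay": 0, "az": 0, "x": 0.0086, "y": 0, "z": -0.043, "gripper": 0.45}, {"ax": 0, "ay": 0, "az": 0, "x": 0.0086, "y": 0, "z": -0.043, "gripper": 0.45}, {"ax": 0, "ay": 0, "az": 0, "x": 0.0086, "y": 0, "z": -0.043, "gripper": 0.45}, {"ax": 0, "ay": 0, "az": 0, "x": 0.0084, "y": 0, "z": -0.0435, "gripper": 0.45}, {"ax": 0, "ay": 0.095, "az": 0, "x": 0, "y": 0.02, "z": 0, "gripper": 0.45}, {"ax": 0, "ay": 0.095, "az": 0, "x": 0, "y": 0.027, "z": 0, "gripper": 0.45}, {"ax": 0, "ay": 0, "az": 0, "x": 0, "y": 0, "z": 0, "gripper": 0.45}, {"ax": 0, "ay": 0, "az": 0, "x": 0, "y": 0, "z": 0, "gripper": 0.45}, {"ax": 0, "ay": 0, "az": 0, "x": 0, "y": 0, "z": 0, "gripper": 0.45}])

```text
time: 32.42
tool_pos: [650.5, -70.2, 61.7]
orientation: [-90.0, -0.1, -7.4]
ft_force: [0.4, -0.4, 0.2]
gripper_width: 39.1
```

```bash
python3 -c "
from h import *
tags()
go(649.7,-70.2,9,-7.5)
"
```

```text
top: g[586, 248] g[590, 187] r[429, 60] r[448, -204] r[544, -179]
t32.48 at [650.4 -70.2  61.6] [-90.   -0.1  -7.4] w38.9 -> x -0.0008 y 0.0526 z -0.0002  rot [-0.0003  0.0013  0.0015]
```

Call:
step_arm(newtons=20, series=[{"ax": 0, "ay": 0, "az": 0, "x": -0.0005, "y": 0.03, "z": 0, "gripper": 0.45}, {"ax": 0, "ay": 0, "az": 0, "x": 0, "y": 0.0225, "z": 0, "gripper": 0.45}, {"ax": 0, "ay": 0, "az": 0, "x": 0, "y": 0, "z": 0, "gripper": 0.45}, {"ax": 0, "ay": 0, "az": 0, "x": 0, "y": 0, "z": 0, "gripper": 0}, {"ax": 0, "ay": 0, "az": 0, "x": 0, "y": 0, "z": 0, "gripper": 0}, {"ax": 0, "ay": 0, "az": 0, "x": 0, "y": 0, "z": 0, "gripper": 0}, {"ax": 0, "ay": 0, "az": 0, "x": 0, "y": 0, "z": 0, "gripper": 0}, {"ax": 0, "ay": 0, "az": 0, "x": 0, "y": -0.02, "z": 0, "gripper": 0}, {"ax": 0, "ay": 0, "az": 0, "x": 0, "y": -0.04, "z": 0, "gripper": 0}, {"ax": 0, "ay": 0, "az": 0, "x": 0, "y": -0.04, "z": 0, "gripper": 0}, {"ax": 0, "ay": 0, "az": 0, "x": 0, "y": 0, "z": 0, "gripper": 0}, {"ax": 0, "ay": 0, "az": 0, "x": 0, "y": 0, "z": 0, "gripper": 0}])

```text
time: 33.98
tool_pos: [649.3, -70.0, 108.5]
orientation: [-90.0, -0.0, -7.5]
ft_force: [0.3, -0.4, -1.9]
gripper_width: 39.2
```

```bash
python3 -c "
from h import *
go(587.2,127.4,110,3.4)
"
```

```text
t33.98 at [649.3 -70.  108.5] [-90.   -0.   -7.5] w39.2 -> x -0.0872 y -0.0015 z 0.1877  rot [-0.0002 -0.19    0.0003]
```

The jaws read 39 mm although commanded shut: the grip slackened and the module was probably dropped. I'll back off and look.

Call:
step_arm(series=[{"ax": 0, "ay": 0, "az": 0, "x": 0.03, "y": -0.03, "z": 0, "gripper": 0.45}, {"ax": 0, "ay": 0, "az": 0, "x": 0.03, "y": -0.03, "z": 0, "gripper": 0.45}, {"ax": 0, "ay": 0, "az": 0, "x": 0.03, "y": -0.02, "z": 0, "gripper": 0.45}, {"ax": 0, "ay": 0, "az": 0, "x": 0, "y": 0, "z": 0, "gripper": 0.45}, {"ax": 0, "ay": 0, "az": 0, "x": 0, "y": 0, "z": 0, "gripper": 0.45}, {"ax": 0, "ay": 0, "az": 0, "x": 0, "y": 0, "z": 0, "gripper": 0.45}])

```text
time: 34.72
tool_pos: [737.5, -81.7, 187.0]
orientation: [-90.0, 0.1, -7.5]
ft_force: [-0.6, 0.5, -0.7]
gripper_width: 39.5
```

```bash
python3 -c "
from h import *
tags()
im,m=snap('wrist','w9')
for c in ('green','red'):
  for b in blobs(im,m,c,20): print(c,*b)
cv2.imwrite('pics/w9b.png',cv2.resize(im[0:235,:,::-1],None,fx=1.56,fy=1.56,interpolation=cv2.INTER_CUBIC))
go(649.7,-70.2,60,-7.5)
"
```

```text
top: g[586, 248] r[430, 61]
green [256. 271.] [860.3 -99.3] (30.8, 3.0) 82.6
green [254. 237.] [810.8 -94.1] (37.7, 18.1) 82.6
green [504.   5.] [584.4 199.5] (14.7, 10.9) -87.1
red [ 16. 200.] [ 723.8 -382.4] (61.5, 17.5) -47.2
red [369. 188.] [765.6  55.1] (104.3, 24.5) 79.1
red [142.  12.] [ 541.3 -178.2] (24.0, 16.7) -22.9
red [10. 59.] [ 570.2 -327.9] (118.3, 31.3) -20.9
t34.83 at [737.9 -81.6 187.6] [-90.    0.1  -7.5] w39.5 -> x -0.0888 y 0.1277 z -0.0002  rot [-0.0002  0.0004 -0.0011]
```

View pics/w9b.png

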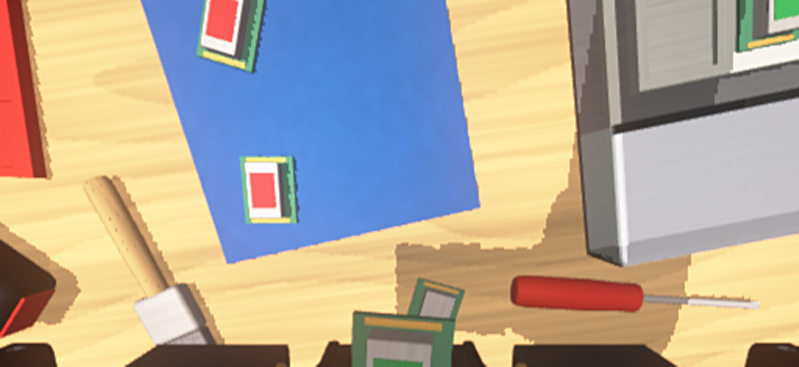

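The crop shows the green module still between the fingers at (400,335), held across its 40 mm board instead of the can. I'll set it back on its mat spot, release and regrip it.

Call:
step_arm(series=[{"ax": 0, "ay": 0, "az": 0, "x": -0.044, "y": 0, "z": 0, "gripper": 0}, {"ax": 0, "ay": 0, "az": 0, "x": -0.0448, "y": 0.02, "z": 0, "gripper": 0}, {"ax": 0, "ay": 0, "az": 0, "x": 0, "y": 0.04, "z": 0, "gripper": 0}, {"ax": 0, "ay": 0, "az": 0, "x": 0, "y": 0.04, "z": 0, "gripper": 0}, {"ax": 0, "ay": 0, "az": 0, "x": 0, "y": 0.04, "z": 0, "gripper": 0}, {"ax": 0, "ay": 0, "az": 0, "x": 0, "y": 0.02, "z": 0, "gripper": 0}, {"ax": 0, "ay": 0, "az": 0, "x": 0, "y": 0, "z": 0, "gripper": 0}, {"ax": 0, "ay": 0, "az": 0, "x": 0, "y": 0, "z": 0, "gripper": 0}, {"ax": 0, "ay": 0, "az": 0, "x": 0, "y": 0, "z": 0, "gripper": 0}])

```text
time: 35.95
tool_pos: [651.6, -70.4, 29.8]
orientation: [-90.0, -0.1, -7.5]
ft_force: [-0.1, 0.8, -0.3]
gripper_width: 38.9
```

Call:
step_arm(series=[{"ax": 0, "ay": 0, "az": 0, "x": 0, "y": 0.012, "z": 0, "gripper": 0}, {"ax": 0, "ay": 0, "az": 0, "x": 0, "y": 0.006, "z": 0, "gripper": 0}, {"ax": 0, "ay": 0, "az": 0, "x": 0, "y": 0.003, "z": 0, "gripper": 0}, {"ax": 0, "ay": 0, "az": 0, "x": 0, "y": 0, "z": 0, "gripper": 0}, {"ax": 0, "ay": 0, "az": 0, "x": 0, "y": 0, "z": 0, "gripper": 0}])

```text
time: 36.58
tool_pos: [650.7, -70.3, 7.2]
orientation: [-90.0, -0.0, -7.5]
ft_force: [-1.1, 0.3, -1.0]
gripper_width: 39.3
```

Call:
step_arm(series=[{"ax": 0, "ay": 0, "az": 0, "x": 0, "y": 0.0025, "z": 0, "gripper": 0}, {"ax": 0, "ay": 0, "az": 0, "x": 0, "y": 0, "z": 0, "gripper": 0}, {"ax": 0, "ay": 0, "az": 0, "x": 0, "y": 0, "z": 0, "gripper": 0.8}, {"ax": 0, "ay": 0, "az": 0, "x": 0, "y": 0, "z": 0, "gripper": 0.8}, {"ax": 0, "ay": 0, "az": 0, "x": 0, "y": 0, "z": 0, "gripper": 0.8}, {"ax": 0, "ay": 0, "az": 0, "x": 0, "y": 0, "z": 0, "gripper": 0.8}, {"ax": 0, "ay": 0, "az": 0, "x": 0, "y": -0.03, "z": 0, "gripper": 0.8}, {"ax": 0, "ay": 0, "az": 0, "x": 0.03, "y": -0.05, "z": 0, "gripper": 0.8}, {"ax": 0, "ay": 0, "az": 0, "x": 0.03, "y": -0.05, "z": 0, "gripper": 0.6}, {"ax": 0, "ay": 0, "az": 0, "x": 0.03, "y": -0.04, "z": 0, "gripper": 0.6}, {"ax": 0, "ay": 0, "az": 0, "x": 0, "y": 0, "z": 0, "gripper": 0.6}, {"ax": 0, "ay": 0, "az": 0, "x": 0, "y": 0, "z": 0, "gripper": 0.6}])

```text
time: 38.08
tool_pos: [739.2, -82.0, 173.6]
orientation: [-90.0, 0.1, -7.5]
ft_force: [0.1, -0.4, -0.4]
gripper_width: 52.5
```

Call:
step_arm(series=[{"ax": 0, "ay": 0, "az": 0, "x": 0, "y": 0, "z": 0, "gripper": 0.6}, {"ax": 0, "ay": 0, "az": 0, "x": 0, "y": 0, "z": 0, "gripper": 0.6}])

```text
time: 38.33
tool_pos: [739.1, -81.8, 173.8]
orientation: [-90.0, 0.1, -7.5]
ft_force: [0.8, -0.3, 0.3]
gripper_width: 52.0
```

```bash
python3 -c "
from h import *
im,m=snap('wrist','w10')
for c in ('green','red'):
  for b in blobs(im,m,c,20): print(c,*b)
cv2.imwrite('pics/w10b.png',cv2.resize(im[60:240,130:390,::-1],None,fx=3,fy=3,interpolation=cv2.INTER_CUBIC))
go(649.7,-70.2,60,-7.5)
"
```

```text
green [257. 104.] [652.1 -70.7] (24.0, 16.4) -7.8
red [ 10. 199.] [ 719.4 -377.8] (49.9, 18.2) -47.2
red [374. 190.] [765.6  55. ] (104.6, 24.6) 79.1
red [136.   9.] [ 544.1 -179.3] (18.4, 16.9) -23.1
red [ 6. 59.] [ 574.4 -322.4] (110.1, 20.3) -20.9
t38.38 at [739.2 -81.8 174. ] [-90.    0.1  -7.5] w52.4 -> x -0.0902 y 0.1141 z -0.0001  rot [-0.0001  0.0004 -0.0011]
```

View pics/w10b.png

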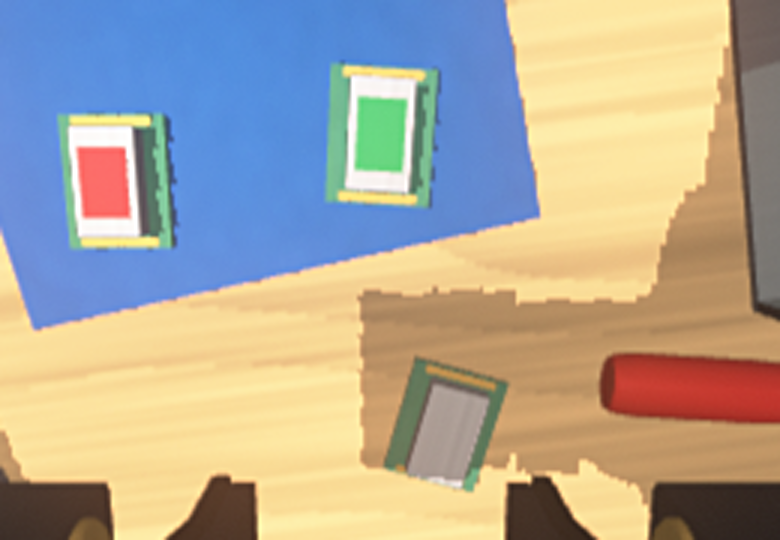

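The module is flat on the mat at (382,135) in the crop, with the untagged one apart at (448,425). Picking it again.

Call:
step_arm(series=[{"ax": 0, "ay": 0, "az": 0, "x": -0.043, "y": 0, "z": 0, "gripper": 0.45}, {"ax": 0, "ay": 0, "az": 0, "x": -0.0435, "y": 0.02, "z": 0, "gripper": 0.45}, {"ax": 0, "ay": 0, "az": 0, "x": 0, "y": 0.04, "z": 0, "gripper": 0.45}, {"ax": 0, "ay": 0, "az": 0, "x": 0, "y": 0.04, "z": 0, "gripper": 0.45}, {"ax": 0, "ay": 0, "az": 0, "x": 0, "y": 0.034, "z": 0, "gripper": 0.45}, {"ax": 0, "ay": 0, "az": 0, "x": 0, "y": 0, "z": 0, "gripper": 0.45}, {"ax": 0, "ay": 0, "az": 0, "x": 0, "y": 0, "z": 0, "gripper": 0.45}, {"ax": 0, "ay": 0, "az": 0, "x": 0, "y": 0, "z": 0, "gripper": 0.45}])

```text
time: 39.38
tool_pos: [655.2, -70.8, 42.6]
orientation: [-90.0, -0.2, -7.5]
ft_force: [0.0, 0.3, 0.4]
gripper_width: 38.9
```

```bash
python3 -c "
from h import *
go(652.6,-70.6,9.5,-7.8)
"
```

```text
t39.38 at [655.2 -70.8  42.6] [-90.   -0.2  -7.5] w38.9 -> x -0.0027 y 0.0331 z -0.0001  rot [-0.0004  0.0055  0.0028]
```

Call:
step_arm(newtons=25, series=[{"ax": 0, "ay": 0.005, "az": 0, "x": -0.0015, "y": 0.02, "z": 0, "gripper": 0.45}, {"ax": 0, "ay": 0, "az": 0, "x": 0, "y": 0.012, "z": 0, "gripper": 0.45}, {"ax": 0, "ay": 0, "az": 0, "x": 0, "y": 0, "z": 0, "gripper": 0.45}, {"ax": 0, "ay": 0, "az": 0, "x": 0, "y": 0, "z": 0, "gripper": 0}, {"ax": 0, "ay": 0, "az": 0, "x": 0, "y": 0, "z": 0, "gripper": 0}, {"ax": 0, "ay": 0, "az": 0, "x": 0, "y": 0, "z": 0, "gripper": 0}, {"ax": 0, "ay": 0, "az": 0, "x": 0, "y": 0, "z": 0, "gripper": 0}])

```text
time: 40.25
tool_pos: [652.6, -70.6, 8.8]
orientation: [-90.0, -0.0, -7.8]
ft_force: [-1.1, -0.7, 1.7]
gripper_width: 24.0
```

Call:
step_arm(series=[{"ax": 0, "ay": 0, "az": 0, "x": 0, "y": -0.02, "z": 0, "gripper": 0}, {"ax": 0, "ay": 0, "az": 0, "x": 0, "y": -0.04, "z": 0, "gripper": 0}, {"ax": 0, "ay": 0, "az": 0, "x": 0, "y": -0.04, "z": 0, "gripper": 0}, {"ax": 0, "ay": 0, "az": 0, "x": 0, "y": 0, "z": 0, "gripper": 0}, {"ax": 0, "ay": 0, "az": 0, "x": 0, "y": 0, "z": 0, "gripper": 0}])

```text
time: 40.88
tool_pos: [652.5, -70.4, 109.1]
orientation: [-90.0, -0.0, -7.8]
ft_force: [-0.6, -0.1, -0.6]
gripper_width: 23.9
```

```bash
python3 -c "
from h import *
go(587.2,127.4,110,3.4)
"
```

```text
t40.88 at [652.5 -70.4 109.1] [-90.   -0.   -7.8] w23.9 -> x -0.0914 y -0.0008 z 0.1872  rot [-0.0002 -0.1948  0.0005]
```

Call:
step_arm(series=[{"ax": 0, "ay": 0, "az": 0, "x": -0.0183, "y": 0, "z": 0.0374, "gripper": 0}, {"ax": 0, "ay": 0, "az": 0, "x": -0.0183, "y": 0, "z": 0.0374, "gripper": 0}, {"ax": 0, "ay": 0, "az": 0, "x": -0.0183, "y": 0, "z": 0.0374, "gripper": 0}, {"ax": 0, "ay": 0, "az": 0, "x": -0.0183, "y": 0, "z": 0.0375, "gripper": 0}, {"ax": 0, "ay": 0, "az": 0, "x": -0.0182, "y": 0, "z": 0.0375, "gripper": 0}, {"ax": 0, "ay": -0.0974, "az": 0, "x": 0, "y": 0, "z": 0, "gripper": 0}, {"ax": 0, "ay": -0.0974, "az": 0, "x": 0, "y": 0, "z": 0, "gripper": 0}, {"ax": 0, "ay": 0, "az": 0, "x": 0, "y": 0.025, "z": 0, "gripper": 0}, {"ax": 0, "ay": 0, "az": 0, "x": 0, "y": 0.025, "z": 0, "gripper": 0}, {"ax": 0, "ay": 0, "az": 0, "x": 0, "y": 0, "z": 0, "gripper": 0}, {"ax": 0, "ay": 0, "az": 0, "x": 0, "y": 0, "z": 0, "gripper": 0}, {"ax": 0, "ay": 0, "az": 0, "x": 0, "y": 0, "z": 0, "gripper": 0}])

```text
time: 42.38
tool_pos: [587.9, 127.5, 59.7]
orientation: [-90.0, -0.1, 3.4]
ft_force: [0.2, 0.3, -0.6]
gripper_width: 23.5
```

```bash
python3 -c "
from h import *
tags()
go(587.2,127.4,28.3,3.4)
"
```

```text
top: r[429, 60] r[448, -204] r[545, -178] r[658, -174]
t42.42 at [587.8 127.5  59.6] [-90.   -0.1   3.4] w24.0 -> x -0.0007 y 0.0313 z -0.0000  rot [-0.0005 -0.0002  0.0014]
```

Call:
step_arm(series=[{"ax": 0, "ay": 0, "az": 0, "x": -0.0006, "y": 0.018, "z": 0, "gripper": 0}, {"ax": 0, "ay": 0, "az": 0, "x": 0, "y": 0.008, "z": 0, "gripper": 0}, {"ax": 0, "ay": 0, "az": 0, "x": 0, "y": 0.005, "z": 0, "gripper": 0}, {"ax": 0, "ay": 0, "az": 0, "x": 0, "y": 0, "z": 0, "gripper": 0}, {"ax": 0, "ay": 0, "az": 0, "x": 0, "y": 0, "z": 0, "gripper": 0}, {"ax": 0, "ay": 0, "az": 0, "x": 0, "y": 0, "z": 0, "gripper": 0.4}, {"ax": 0, "ay": 0, "az": 0, "x": 0, "y": 0, "z": 0, "gripper": 0.4}, {"ax": 0, "ay": 0, "az": 0, "x": 0, "y": 0, "z": 0, "gripper": 0.4}, {"ax": 0, "ay": 0, "az": 0, "x": 0, "y": -0.03, "z": 0, "gripper": 0.4}, {"ax": 0, "ay": 0, "az": 0, "x": 0, "y": -0.05, "z": 0, "gripper": 0.4}, {"ax": 0, "ay": 0, "az": 0, "x": 0.045, "y": -0.04, "z": 0.0275, "gripper": 0.4}, {"ax": 0, "ay": 0, "az": 0, "x": 0.045, "y": -0.05, "z": 0.0275, "gripper": 0.4}])

```text
time: 43.92
tool_pos: [665.4, 182.2, 190.0]
orientation: [-90.0, -0.0, 3.4]
ft_force: [0.3, -0.2, 0.9]
gripper_width: 34.8
```

Call:
step_arm(series=[{"ax": 0, "ay": 0, "az": 0, "x": 0, "y": 0, "z": 0, "gripper": 0.4}, {"ax": 0, "ay": 0, "az": 0, "x": 0, "y": 0, "z": 0, "gripper": 0.4}, {"ax": 0, "ay": 0, "az": 0, "x": 0, "y": 0, "z": 0, "gripper": 0.4}])

```text
time: 44.3
tool_pos: [663.7, 180.6, 187.0]
orientation: [-90.0, 0.1, 3.3]
ft_force: [-0.2, 0.8, 0.1]
gripper_width: 34.7
```

```bash
python3 -c "
from h import *
im,m=snap('wrist','w11')
tags()
for b in blobs(im,m,'green',38): print(*b)
cv2.imwrite('pics/w11b.png',cv2.resize(im[0:170,150:370,::-1],None,fx=3.5,fy=3.5,interpolation=cv2.INTER_CUBIC))
go(501.8,181.5,90,-86.6)
"
```

```text
top: g[593, 128] r[429, 60] r[448, -204] r[545, -178] r[658, -174]
[319. 112.] [580.6 243.5] (24.0, 16.7) 3.4
[265. 111.] [582.4 185. ] (22.9, 15.3) 3.5
[212. 111.] [586.2 127.5] (24.1, 15.3) 1.4
[266.  21.] [496.3 180.1] (52.3, 8.0) -86.6
t44.40 at [664.  180.8 187.5] [-90.    0.1   3.4] w34.8 -> x -0.1617 y 0.0978 z 0.0102  rot [ 1.60e-03  1.57e+00 -9.00e-04]
```

View pics/w11b.png

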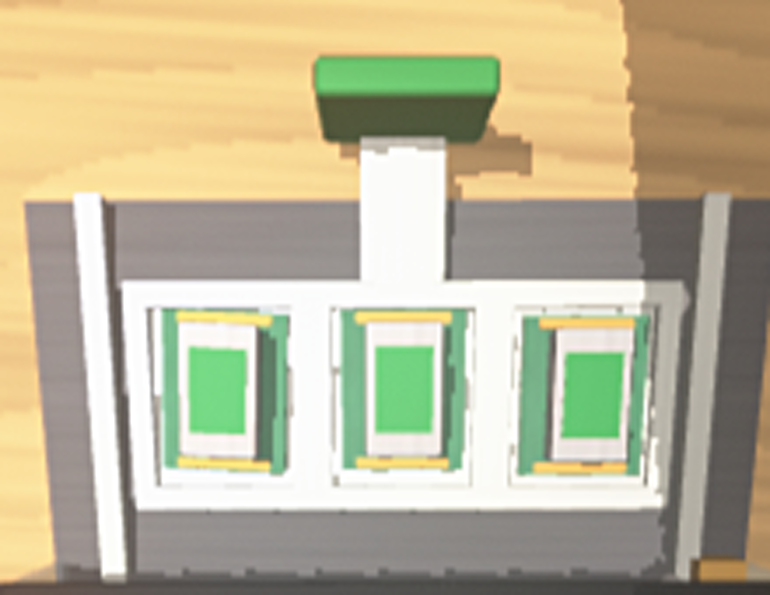

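All three greens sit inside their pockets, at (218,390), (405,390) and (593,393) in the crop, with board edges clear of the rims. Now I push the carriage home.

Call:
step_arm(series=[{"ax": 0, "ay": 0, "az": 0, "x": -0.054, "y": 0, "z": 0.0035, "gripper": 0.4}, {"ax": 0, "ay": 0, "az": 0, "x": -0.054, "y": 0, "z": 0.0035, "gripper": 0.4}, {"ax": 0, "ay": 0, "az": 0, "x": -0.0537, "y": 0, "z": 0.0032, "gripper": 0.4}, {"ax": 0, "ay": 0.1744, "az": 0, "x": 0, "y": 0, "z": 0, "gripper": 0.4}, {"ax": 0, "ay": 0.1744, "az": 0, "x": 0, "y": 0, "z": 0, "gripper": 0.4}, {"ax": 0, "ay": 0.1744, "az": 0, "x": 0, "y": 0, "z": 0, "gripper": 0.4}, {"ax": 0, "ay": 0.1744, "az": 0, "x": 0, "y": 0, "z": 0, "gripper": 0.4}, {"ax": 0, "ay": 0.1744, "az": 0, "x": 0, "y": 0, "z": 0, "gripper": 0.4}, {"ax": 0, "ay": 0.1744, "az": 0, "x": 0, "y": 0, "z": 0, "gripper": 0.4}, {"ax": 0, "ay": 0.1744, "az": 0, "x": 0, "y": 0, "z": 0, "gripper": 0.4}, {"ax": 0, "ay": 0.1744, "az": 0, "x": 0, "y": 0, "z": 0, "gripper": 0.4}, {"ax": 0, "ay": 0.1744, "az": 0, "x": 0, "y": 0, "z": 0, "gripper": 0.4}])

```text
time: 45.9
tool_pos: [502.3, 181.8, 188.1]
orientation: [-90.0, 0.0, -86.9]
ft_force: [-0.7, -0.0, 0.2]
gripper_width: 34.9
```

Call:
step_arm(series=[{"ax": 0, "ay": 0, "az": 0, "x": 0, "y": 0.04, "z": 0, "gripper": 0.4}, {"ax": 0, "ay": 0, "az": 0, "x": 0, "y": 0.04, "z": 0, "gripper": 0.4}, {"ax": 0, "ay": 0, "az": 0, "x": 0, "y": 0, "z": 0, "gripper": 0.4}, {"ax": 0, "ay": 0, "az": 0, "x": 0, "y": 0, "z": 0, "gripper": 0.4}])

```text
time: 46.4
tool_pos: [503.3, 182.3, 109.8]
orientation: [-89.9, 0.0, -86.6]
ft_force: [0.4, -0.4, 1.1]
gripper_width: 34.8
```

```bash
python3 -c "
from h import *
go(501.8,181.2,35,-86.6)
"
```

```text
t46.40 at [503.3 182.3 109.8] [-89.9   0.  -86.6] w34.8 -> x 0.0010 y 0.0748 z -0.0017  rot [-0.0013  0.0007 -0.0007]
```

Call:
step_arm(newtons=40, series=[{"ax": 0, "ay": 0, "az": 0, "x": 0.0005, "y": 0.035, "z": -0.001, "gripper": 0.4}, {"ax": 0, "ay": 0, "az": 0, "x": 0, "y": 0.03, "z": 0, "gripper": 0.4}, {"ax": 0, "ay": 0, "az": 0, "x": 0, "y": 0.0085, "z": 0, "gripper": 0.4}, {"ax": 0, "ay": 0, "az": 0, "x": 0, "y": 0, "z": 0, "gripper": 0.4}, {"ax": 0, "ay": 0, "az": 0, "x": 0, "y": 0, "z": 0, "gripper": 0.4}, {"ax": 0, "ay": 0, "az": 0, "x": 0, "y": 0, "z": 0, "gripper": 0}, {"ax": 0, "ay": 0, "az": 0, "x": 0, "y": 0, "z": 0, "gripper": 0}, {"ax": 0, "ay": 0, "az": 0, "x": 0, "y": 0, "z": 0, "gripper": 0}, {"ax": 0, "ay": 0, "az": 0, "x": 0, "y": 0, "z": 0, "gripper": 0}, {"ax": 0, "ay": 0, "az": 0, "x": 0, "y": 0, "z": 0, "gripper": 0}])

```text
time: 47.65
tool_pos: [502.1, 181.8, 35.1]
orientation: [-90.0, 0.0, -86.5]
ft_force: [0.4, 0.8, 2.9]
gripper_width: 9.7
```

Call:
step_arm(series=[{"ax": 0, "ay": 0, "az": 0, "x": 0, "y": 0, "z": 0.004, "gripper": 0}, {"ax": 0, "ay": 0, "az": 0, "x": 0, "y": 0, "z": 0.008, "gripper": 0}, {"ax": 0, "ay": 0, "az": 0, "x": 0, "y": 0, "z": 0.01, "gripper": 0}, {"ax": 0, "ay": 0, "az": 0, "x": 0, "y": 0, "z": 0.011, "gripper": 0}, {"ax": 0, "ay": 0, "az": 0, "x": 0, "y": 0, "z": 0.011, "gripper": 0}, {"ax": 0, "ay": 0, "az": 0, "x": 0, "y": 0, "z": 0.011, "gripper": 0}, {"ax": 0, "ay": 0, "az": 0, "x": 0, "y": 0, "z": 0.011, "gripper": 0}, {"ax": 0, "ay": 0, "az": 0, "x": 0, "y": 0, "z": 0.01, "gripper": 0}, {"ax": 0, "ay": 0, "az": 0, "x": 0, "y": 0, "z": 0.008, "gripper": 0}, {"ax": 0, "ay": 0, "az": 0, "x": 0, "y": 0, "z": 0.005, "gripper": 0}, {"ax": 0, "ay": 0, "az": 0, "x": 0, "y": 0, "z": 0, "gripper": 0}, {"ax": 0, "ay": 0, "az": 0, "x": 0, "y": 0, "z": 0, "gripper": 0}])

```text
time: 49.15
tool_pos: [591.4, 187.1, 35.1]
orientation: [-89.9, 0.0, -86.5]
ft_force: [1.3, -0.8, 5.0]
gripper_width: 9.8
```

Call:
step_arm(series=[{"ax": 0, "ay": 0, "az": 0, "x": 0, "y": 0, "z": 0.002, "gripper": 0}, {"ax": 0, "ay": 0, "az": 0, "x": 0, "y": 0, "z": 0.002, "gripper": 0}, {"ax": 0, "ay": 0, "az": 0, "x": 0, "y": 0, "z": 0.002, "gripper": 0}, {"ax": 0, "ay": 0, "az": 0, "x": 0, "y": 0, "z": 0.002, "gripper": 0}, {"ax": 0, "ay": 0, "az": 0, "x": 0, "y": 0, "z": 0.0015, "gripper": 0}, {"ax": 0, "ay": 0, "az": 0, "x": 0, "y": 0, "z": 0.001, "gripper": 0}, {"ax": 0, "ay": 0, "az": 0, "x": 0, "y": 0, "z": 0, "gripper": 0}, {"ax": 0, "ay": 0, "az": 0, "x": 0, "y": 0, "z": 0, "gripper": 0}, {"ax": 0, "ay": 0, "az": 0, "x": 0, "y": 0, "z": 0, "gripper": 0}])

```text
time: 50.28
tool_pos: [601.6, 187.8, 35.1]
orientation: [-90.0, 0.0, -86.5]
ft_force: [1.2, -0.1, 4.9]
gripper_width: 9.9
```

Call:
step_arm(series=[{"ax": 0, "ay": 0, "az": 0, "x": 0, "y": 0, "z": 0.0015, "gripper": 0}, {"ax": 0, "ay": 0, "az": 0, "x": 0, "y": 0, "z": 0.001, "gripper": 0}, {"ax": 0, "ay": 0, "az": 0, "x": 0, "y": 0, "z": 0, "gripper": 0}])

```text
time: 50.65
tool_pos: [601.6, 187.7, 35.1]
orientation: [-90.3, -0.0, -86.5]
ft_force: [-12.0, -2.7, 16.7]
gripper_width: 9.4
```

At the end stop: 2.5 mm of overtravel moved nothing and the force reached 12 N. Releasing and moving to the reject tray.

Call:
step_arm(newtons=20, series=[{"ax": 0, "ay": 0, "az": 0, "x": 0, "y": 0, "z": -0.002, "gripper": 0}, {"ax": 0, "ay": 0, "az": 0, "x": 0, "y": 0, "z": 0, "gripper": 0.35}, {"ax": 0, "ay": 0, "az": 0, "x": 0, "y": 0, "z": 0, "gripper": 0.35}, {"ax": 0, "ay": 0, "az": 0, "x": 0, "y": 0, "z": 0, "gripper": 0.35}, {"ax": 0, "ay": 0, "az": 0, "x": 0, "y": -0.03, "z": 0, "gripper": 0.35}, {"ax": 0, "ay": 0, "az": 0, "x": 0, "y": -0.05, "z": 0, "gripper": 0.35}, {"ax": 0, "ay": 0, "az": 0, "x": 0, "y": -0.05, "z": 0, "gripper": 0.35}, {"ax": 0, "ay": 0, "az": 0, "x": 0.04, "y": -0.04, "z": 0, "gripper": 0.35}, {"ax": 0, "ay": 0, "az": 0, "x": 0.04, "y": 0, "z": 0, "gripper": 0.35}, {"ax": 0, "ay": 0, "az": 0, "x": 0, "y": 0, "z": 0, "gripper": 0.45}, {"ax": 0, "ay": 0, "az": 0, "x": 0, "y": 0, "z": 0, "gripper": 0.45}, {"ax": 0, "ay": 0, "az": 0, "x": 0, "y": 0, "z": 0, "gripper": 0.45}])

```text
time: 52.15
tool_pos: [606.1, 109.3, 204.3]
orientation: [-90.1, 0.0, -86.4]
ft_force: [0.0, -0.2, 1.0]
gripper_width: 38.8
```

```bash
python3 -c "
from h import *
im,m=snap('wrist','w12')
for z in (38,60):
  for b in blobs(im,m,'green',z): print(z,*b)
go(515,-447,200,-101)
cv2.imwrite('pics/w12b.png',cv2.resize(im[0:230,150:400,::-1],None,fx=2.5,fy=2.5,interpolation=cv2.INTER_CUBIC))
"
```

```text
38 [257. 113.] [600.  186.4] (51.7, 9.3) -86.6
60 [257. 113.] [600. 186.] (48.2, 8.7) -86.6
t52.20 at [606.2 109.2 204.4] [-90.    0.  -86.4] w38.8 -> x 0.5494 y 0.0044 z -0.1256  rot [ 8.000e-04  2.542e-01 -2.000e-04]
```

View pics/w12b.png

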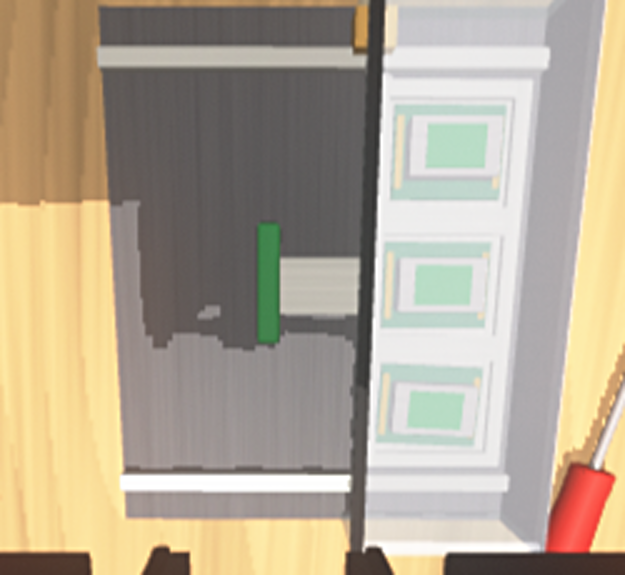

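The carriage is home: handle at (268,283) in the crop, measured x 600.0, the same as at the start. All three greens are flat in their nests under the hood at (455,148), (442,285) and (435,408).

Call:
step_arm(series=[{"ax": 0, "ay": 0, "az": 0, "x": 0.055, "y": 0, "z": -0.0126, "gripper": 0.45}, {"ax": 0, "ay": 0, "az": 0, "x": 0.055, "y": 0, "z": -0.0126, "gripper": 0.45}, {"ax": 0, "ay": 0, "az": 0, "x": 0.055, "y": 0, "z": -0.0126, "gripper": 0.45}, {"ax": 0, "ay": 0, "az": 0, "x": 0.055, "y": 0, "z": -0.0126, "gripper": 0.45}, {"ax": 0, "ay": 0, "az": 0, "x": 0.055, "y": 0, "z": -0.0126, "gripper": 0.45}, {"ax": 0, "ay": 0, "az": 0, "x": 0.055, "y": 0, "z": -0.0126, "gripper": 0.45}, {"ax": 0, "ay": 0, "az": 0, "x": 0.055, "y": 0, "z": -0.0126, "gripper": 0.45}, {"ax": 0, "ay": 0, "az": 0, "x": 0.055, "y": 0, "z": -0.0126, "gripper": 0.45}, {"ax": 0, "ay": 0, "az": 0, "x": 0.055, "y": 0, "z": -0.0126, "gripper": 0.45}, {"ax": 0, "ay": 0, "az": 0, "x": 0.055, "y": 0, "z": -0.0122, "gripper": 0.45}, {"ax": 0, "ay": 0.127, "az": 0, "x": 0, "y": 0, "z": 0, "gripper": 0.45}, {"ax": 0, "ay": 0.127, "az": 0, "x": 0, "y": 0, "z": 0, "gripper": 0.45}])

```text
time: 53.7
tool_pos: [514.3, -448.9, 204.1]
orientation: [-90.0, 0.0, -101.3]
ft_force: [-0.1, 0.5, -1.4]
gripper_width: 39.4
```

Call:
step_arm(series=[{"ax": 0, "ay": 0, "az": 0, "x": 0, "y": 0, "z": 0, "gripper": 0.45}, {"ax": 0, "ay": 0, "az": 0, "x": 0, "y": 0, "z": 0, "gripper": 0.45}, {"ax": 0, "ay": 0, "az": 0, "x": 0, "y": 0, "z": 0, "gripper": 0.45}])

```text
time: 54.08
tool_pos: [514.5, -448.5, 204.8]
orientation: [-90.0, 0.0, -101.0]
ft_force: [-0.3, 0.4, 0.6]
gripper_width: 38.8
```

```bash
python3 -c "
from h import *
im,m=snap('wrist','w13')
print(tool()[1:]); tags()
for z in (13,20):
  for b in blobs(im,m,'red',z): print(z,*b)
cv2.imwrite('pics/w13b.png',cv2.resize(im[0:230,:,::-1],None,fx=1.56,fy=1.56,interpolation=cv2.INTER_CUBIC))
"
```

```text
(array([ 514.36875962, -448.57682112,  204.88904596]), np.float64(-101.00483981185211))
top: r[429, 60] r[448, -203] r[544, -178] r[658, -174]
13 [ 88. 174.] [ 297.4 -405.1] (24.8, 17.3) 58.7
13 [258. 103.] [ 531.1 -363. ] (175.7, 67.7) -10.9
13 [430.  80.] [ 738.7 -375.1] (41.9, 2.5) -46.5
13 [40. 60.] [ 288.6 -264.6] (25.7, 17.0) -27.7
20 [ 88. 174.] [ 301.9 -404.6] (24.3, 17.0) 58.7
20 [258. 103.] [ 531.  -363.3] (172.2, 66.4) -10.9
20 [430.  80.] [ 734.5 -375.1] (41.1, 2.5) -46.5
20 [40. 60.] [ 293.3 -266.9] (25.2, 16.7) -27.7
```

View pics/w13b.png

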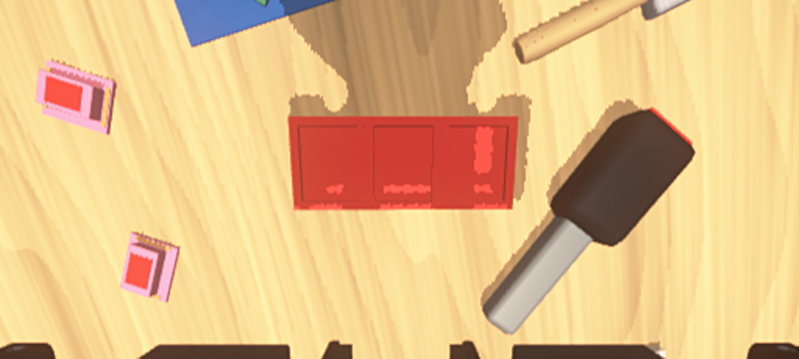

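The tray rectangle is at (290–518, 117–209) in the crop with three empty pockets. The scanner to its right, at about 555–690, is clear of the jaws' reach.

```bash
python3 -c "
from h import *
go(446.2,-203.6,60,-39.3)
"
```

```text
t54.17 at [ 514.4 -448.6  204.9] [ -90.    0. -101.] w39.0 -> x -0.2274 y 0.1449 z -0.1138  rot [-2.0000e-04 -1.0772e+00 -0.0000e+00]
```

Call:
step_arm(series=[{"ax": 0, "ay": 0, "az": 0, "x": -0.0455, "y": 0.015, "z": -0.0228, "gripper": 0.45}, {"ax": 0, "ay": 0, "az": 0, "x": -0.0455, "y": 0.015, "z": -0.0228, "gripper": 0.45}, {"ax": 0, "ay": 0, "az": 0, "x": -0.0455, "y": 0.015, "z": -0.0228, "gripper": 0.45}, {"ax": 0, "ay": 0, "az": 0, "x": -0.0455, "y": 0.015, "z": -0.0228, "gripper": 0.45}, {"ax": 0, "ay": 0, "az": 0, "x": -0.0454, "y": 0, "z": -0.0226, "gripper": 0.45}, {"ax": 0, "ay": -0.1795, "az": 0, "x": 0, "y": 0.015, "z": 0, "gripper": 0.45}, {"ax": 0, "ay": -0.1795, "az": 0, "x": 0, "y": 0.015, "z": 0, "gripper": 0.45}, {"ax": 0, "ay": -0.1795, "az": 0, "x": 0, "y": 0.015, "z": 0, "gripper": 0.45}, {"ax": 0, "ay": -0.1795, "az": 0, "x": 0, "y": 0.015, "z": 0, "gripper": 0.45}, {"ax": 0, "ay": -0.1795, "az": 0, "x": 0, "y": 0.015, "z": 0, "gripper": 0.45}, {"ax": 0, "ay": -0.1795, "az": 0, "x": 0, "y": 0.01, "z": 0, "gripper": 0.45}, {"ax": 0, "ay": 0, "az": 0, "x": 0, "y": 0, "z": 0, "gripper": 0.45}])

```text
time: 55.68
tool_pos: [445.9, -203.7, 59.5]
orientation: [-90.0, 0.1, -39.4]
ft_force: [0.2, 0.0, 0.2]
gripper_width: 39.2
```

Call:
step_arm(series=[{"ax": 0, "ay": 0, "az": 0, "x": 0, "y": 0, "z": 0, "gripper": 0.45}, {"ax": 0, "ay": 0, "az": 0, "x": 0, "y": 0, "z": 0, "gripper": 0.45}])

```text
time: 55.92
tool_pos: [446.7, -203.8, 60.4]
orientation: [-90.0, -0.0, -39.5]
ft_force: [0.2, 0.7, -0.6]
gripper_width: 39.5
```

```bash
python3 -c "
from h import *
tags()
go(446.2,-203.6,9,-39.3)
"
```

```text
top: r[429, 60] r[658, -174]
t55.98 at [ 446.7 -203.7   60.3] [-90.   -0.  -39.5] w39.0 -> x -0.0005 y 0.0513 z -0.0002  rot [-0.0005 -0.0031  0.0006]
```

Call:
step_arm(newtons=25, series=[{"ax": 0, "ay": 0, "az": 0, "x": 0, "y": 0.03, "z": 0, "gripper": 0.45}, {"ax": 0, "ay": 0, "az": 0, "x": 0, "y": 0.021, "z": 0, "gripper": 0.45}, {"ax": 0, "ay": 0, "az": 0, "x": 0, "y": 0, "z": 0, "gripper": 0.45}, {"ax": 0, "ay": 0, "az": 0, "x": 0, "y": 0, "z": 0, "gripper": 0}, {"ax": 0, "ay": 0, "az": 0, "x": 0, "y": 0, "z": 0, "gripper": 0}, {"ax": 0, "ay": 0, "az": 0, "x": 0, "y": 0, "z": 0, "gripper": 0}, {"ax": 0, "ay": 0, "az": 0, "x": 0, "y": 0, "z": 0, "gripper": 0}, {"ax": 0, "ay": 0, "az": 0, "x": 0, "y": -0.02, "z": 0, "gripper": 0}, {"ax": 0, "ay": 0, "az": 0, "x": 0, "y": -0.04, "z": 0, "gripper": 0}, {"ax": 0, "ay": 0, "az": 0, "x": 0, "y": -0.03, "z": 0, "gripper": 0}, {"ax": 0, "ay": 0, "az": 0, "x": 0, "y": 0, "z": 0, "gripper": 0}, {"ax": 0, "ay": 0, "az": 0, "x": 0, "y": 0, "z": 0, "gripper": 0}])

```text
time: 57.48
tool_pos: [445.9, -203.5, 98.3]
orientation: [-90.0, 0.0, -39.4]
ft_force: [0.3, 0.1, -0.3]
gripper_width: 23.7
```

```bash
python3 -c "
from h import *
go(474.2,-352.7,98,-100.9)
"
```

```text
t57.48 at [ 445.9 -203.5   98.3] [-90.    0.  -39.4] w23.7 -> x 0.1165 y 0.0002 z -0.0974  rot [ 4.0000e-04  1.0737e+00 -6.0000e-04]
```

Call:
step_arm(series=[{"ax": 0, "ay": 0, "az": 0, "x": 0.0389, "y": 0, "z": -0.0325, "gripper": 0}, {"ax": 0, "ay": 0, "az": 0, "x": 0.0388, "y": 0, "z": -0.0325, "gripper": 0}, {"ax": 0, "ay": 0, "az": 0, "x": 0.0388, "y": 0, "z": -0.0324, "gripper": 0}, {"ax": 0, "ay": 0.179, "az": 0, "x": 0, "y": 0, "z": 0, "gripper": 0}, {"ax": 0, "ay": 0.179, "az": 0, "x": 0, "y": 0, "z": 0, "gripper": 0}, {"ax": 0, "ay": 0.179, "az": 0, "x": 0, "y": 0, "z": 0, "gripper": 0}, {"ax": 0, "ay": 0.179, "az": 0, "x": 0, "y": 0, "z": 0, "gripper": 0}, {"ax": 0, "ay": 0.179, "az": 0, "x": 0, "y": 0, "z": 0, "gripper": 0}, {"ax": 0, "ay": 0.179, "az": 0, "x": 0, "y": 0, "z": 0, "gripper": 0}, {"ax": 0, "ay": 0, "az": 0, "x": 0, "y": 0.025, "z": 0, "gripper": 0}, {"ax": 0, "ay": 0, "az": 0, "x": 0, "y": 0.025, "z": 0, "gripper": 0}, {"ax": 0, "ay": 0, "az": 0, "x": 0, "y": 0, "z": 0, "gripper": 0}])

```text
time: 58.98
tool_pos: [472.8, -351.8, 46.1]
orientation: [-90.3, 0.1, -100.9]
ft_force: [-0.0, -0.2, -0.8]
gripper_width: 23.5
```

Call:
step_arm(series=[{"ax": 0, "ay": 0, "az": 0, "x": 0, "y": 0, "z": 0, "gripper": 0}, {"ax": 0, "ay": 0, "az": 0, "x": 0, "y": 0, "z": 0, "gripper": 0}, {"ax": 0, "ay": 0, "az": 0, "x": 0, "y": 0, "z": 0, "gripper": 0}])

```text
time: 59.35
tool_pos: [474.9, -353.1, 49.5]
orientation: [-89.9, -0.0, -100.9]
ft_force: [1.0, -0.3, -0.5]
gripper_width: 23.8
```

```bash
python3 -c "
from h import *
tags()
go(474.2,-352.7,16.2,-100.9)
"
```

```text
top: r[429, 60] r[544, -178] r[658, -174]
t59.40 at [ 474.9 -353.    49.4] [ -90.    -0.  -100.9] w23.7 -> x -0.0002 y 0.0332 z -0.0007  rot [-0.0008 -0.0003  0.    ]
```

Call:
step_arm(series=[{"ax": 0, "ay": 0, "az": 0, "x": 0, "y": 0.02, "z": -0.0007, "gripper": 0}, {"ax": 0, "ay": 0, "az": 0, "x": 0, "y": 0.008, "z": 0, "gripper": 0}, {"ax": 0, "ay": 0, "az": 0, "x": 0, "y": 0.005, "z": 0, "gripper": 0}, {"ax": 0, "ay": 0, "az": 0, "x": 0, "y": 0, "z": 0, "gripper": 0}, {"ax": 0, "ay": 0, "az": 0, "x": 0, "y": 0, "z": 0, "gripper": 0}, {"ax": 0, "ay": 0, "az": 0, "x": 0, "y": 0, "z": 0, "gripper": 0.42}, {"ax": 0, "ay": 0, "az": 0, "x": 0, "y": 0, "z": 0, "gripper": 0.42}, {"ax": 0, "ay": 0, "az": 0, "x": 0, "y": 0, "z": 0, "gripper": 0.42}, {"ax": 0, "ay": 0, "az": 0, "x": 0, "y": -0.03, "z": 0, "gripper": 0.42}, {"ax": 0, "ay": 0, "az": 0, "x": 0, "y": -0.05, "z": 0, "gripper": 0.45}, {"ax": 0, "ay": 0, "az": 0, "x": 0, "y": 0, "z": 0, "gripper": 0.45}, {"ax": 0, "ay": 0, "az": 0, "x": 0, "y": 0, "z": 0, "gripper": 0.45}])

```text
time: 60.9
tool_pos: [473.9, -352.4, 95.4]
orientation: [-90.0, 0.0, -100.9]
ft_force: [0.3, 0.0, -0.8]
gripper_width: 39.3
```

```bash
python3 -c "
from h import *
go(542.2,-178.6,60,-22.8)
"
```

```text
t60.90 at [ 473.9 -352.4   95.4] [ -90.     0.  -100.9] w39.3 -> x -0.1836 y 0.0355 z 0.0342  rot [-3.0000e-04 -1.3632e+00 -4.0000e-04]
```

Call:
step_arm(series=[{"ax": 0, "ay": 0, "az": 0, "x": -0.0459, "y": 0, "z": 0.0085, "gripper": 0.45}, {"ax": 0, "ay": 0, "az": 0, "x": -0.0459, "y": 0, "z": 0.0085, "gripper": 0.45}, {"ax": 0, "ay": 0, "az": 0, "x": -0.0459, "y": 0, "z": 0.0086, "gripper": 0.45}, {"ax": 0, "ay": 0, "az": 0, "x": -0.0459, "y": 0, "z": 0.0086, "gripper": 0.45}, {"ax": 0, "ay": -0.1704, "az": 0, "x": 0, "y": 0, "z": 0, "gripper": 0.45}, {"ax": 0, "ay": -0.1704, "az": 0, "x": 0, "y": 0, "z": 0, "gripper": 0.45}, {"ax": 0, "ay": -0.1704, "az": 0, "x": 0, "y": 0, "z": 0, "gripper": 0.45}, {"ax": 0, "ay": -0.1704, "az": 0, "x": 0, "y": 0, "z": 0, "gripper": 0.45}, {"ax": 0, "ay": -0.1704, "az": 0, "x": 0, "y": 0.01, "z": 0, "gripper": 0.45}, {"ax": 0, "ay": -0.1704, "az": 0, "x": 0, "y": 0.01, "z": 0, "gripper": 0.45}, {"ax": 0, "ay": -0.1704, "az": 0, "x": 0, "y": 0.01, "z": 0, "gripper": 0.45}, {"ax": 0, "ay": -0.1704, "az": 0, "x": 0, "y": 0.005, "z": 0, "gripper": 0.45}])

```text
time: 62.4
tool_pos: [541.0, -178.5, 58.7]
orientation: [-90.0, 0.2, -22.5]
ft_force: [-0.0, 0.3, -0.4]
gripper_width: 38.9
```

Call:
step_arm(series=[{"ax": 0, "ay": 0, "az": 0, "x": 0, "y": 0, "z": 0, "gripper": 0.45}, {"ax": 0, "ay": 0, "az": 0, "x": 0, "y": 0, "z": 0, "gripper": 0.45}, {"ax": 0, "ay": 0, "az": 0, "x": 0, "y": 0, "z": 0, "gripper": 0.45}])

```text
time: 62.78
tool_pos: [542.3, -178.9, 60.8]
orientation: [-90.0, 0.0, -22.9]
ft_force: [-1.1, 0.5, 0.5]
gripper_width: 39.2
```

```bash
python3 -c "
from h import *
tags()
go(542.2,-178.6,9,-22.8)
"
```

```text
top: r[430, 59] r[658, -174]
t62.83 at [ 542.3 -178.9   60.9] [-90.   -0.  -22.9] w38.9 -> x -0.0002 y 0.0519 z 0.0002  rot [-0.0001 -0.0017  0.0001]
```

Call:
step_arm(newtons=25, series=[{"ax": 0, "ay": 0, "az": 0, "x": 0, "y": 0.03, "z": 0, "gripper": 0.45}, {"ax": 0, "ay": 0, "az": 0, "x": 0, "y": 0.022, "z": 0, "gripper": 0.45}, {"ax": 0, "ay": 0, "az": 0, "x": 0, "y": 0, "z": 0, "gripper": 0.45}, {"ax": 0, "ay": 0, "az": 0, "x": 0, "y": 0, "z": 0, "gripper": 0}, {"ax": 0, "ay": 0, "az": 0, "x": 0, "y": 0, "z": 0, "gripper": 0}, {"ax": 0, "ay": 0, "az": 0, "x": 0, "y": 0, "z": 0, "gripper": 0}, {"ax": 0, "ay": 0, "az": 0, "x": 0, "y": 0, "z": 0, "gripper": 0}, {"ax": 0, "ay": 0, "az": 0, "x": 0, "y": -0.02, "z": 0, "gripper": 0}, {"ax": 0, "ay": 0, "az": 0, "x": 0, "y": -0.04, "z": 0, "gripper": 0}, {"ax": 0, "ay": 0, "az": 0, "x": 0, "y": -0.03, "z": 0, "gripper": 0}, {"ax": 0, "ay": 0, "az": 0, "x": 0, "y": 0, "z": 0, "gripper": 0}, {"ax": 0, "ay": 0, "az": 0, "x": 0, "y": 0, "z": 0, "gripper": 0}])

```text
time: 64.32
tool_pos: [542.0, -178.8, 98.9]
orientation: [-90.0, 0.0, -22.8]
ft_force: [0.3, 0.4, -1.0]
gripper_width: 23.7
```

```bash
python3 -c "
from h import *
go(531.2,-363.7,98,-100.9)
"
```

```text
t64.33 at [ 542.  -178.8   98.9] [-90.    0.  -22.8] w23.7 -> x 0.0617 y 0.0008 z -0.1746  rot [-1.0000e-04  1.3629e+00 -3.0000e-04]
```

Call:
step_arm(series=[{"ax": 0, "ay": 0, "az": 0, "x": 0.0154, "y": 0, "z": -0.0437, "gripper": 0}, {"ax": 0, "ay": 0, "az": 0, "x": 0.0154, "y": 0, "z": -0.0437, "gripper": 0}, {"ax": 0, "ay": 0, "az": 0, "x": 0.0154, "y": 0, "z": -0.0436, "gripper": 0}, {"ax": 0, "ay": 0, "az": 0, "x": 0.0155, "y": 0, "z": -0.0436, "gripper": 0}, {"ax": 0, "ay": 0.1704, "az": 0, "x": 0, "y": 0, "z": 0, "gripper": 0}, {"ax": 0, "ay": 0.1704, "az": 0, "x": 0, "y": 0, "z": 0, "gripper": 0}, {"ax": 0, "ay": 0.1704, "az": 0, "x": 0, "y": 0, "z": 0, "gripper": 0}, {"ax": 0, "ay": 0.1704, "az": 0, "x": 0, "y": 0, "z": 0, "gripper": 0}, {"ax": 0, "ay": 0.1704, "az": 0, "x": 0, "y": 0, "z": 0, "gripper": 0}, {"ax": 0, "ay": 0.1704, "az": 0, "x": 0, "y": 0, "z": 0, "gripper": 0}, {"ax": 0, "ay": 0.1704, "az": 0, "x": 0, "y": 0, "z": 0, "gripper": 0}, {"ax": 0, "ay": 0.1704, "az": 0, "x": 0, "y": 0, "z": 0, "gripper": 0}])

```text
time: 65.82
tool_pos: [530.8, -363.4, 97.6]
orientation: [-90.1, 0.0, -101.2]
ft_force: [-0.9, -0.7, 0.8]
gripper_width: 23.5
```

Call:
step_arm(series=[{"ax": 0, "ay": 0, "az": 0, "x": 0, "y": 0.025, "z": 0, "gripper": 0}, {"ax": 0, "ay": 0, "az": 0, "x": 0, "y": 0.025, "z": 0, "gripper": 0}, {"ax": 0, "ay": 0, "az": 0, "x": 0, "y": 0, "z": 0, "gripper": 0}, {"ax": 0, "ay": 0, "az": 0, "x": 0, "y": 0, "z": 0, "gripper": 0}, {"ax": 0, "ay": 0, "az": 0, "x": 0, "y": 0, "z": 0, "gripper": 0}])

```text
time: 66.45
tool_pos: [531.9, -364.2, 49.8]
orientation: [-89.9, -0.0, -100.9]
ft_force: [1.0, -0.5, -0.9]
gripper_width: 23.8
```

```bash
python3 -c "
from h import *
tags()
go(531.2,-363.7,16.2,-100.9)
"
```

```text
top: r[429, 60] r[658, -174]
t66.50 at [ 531.8 -364.2   49.8] [ -89.9   -0.  -100.9] w23.6 -> x -0.0004 y 0.0336 z -0.0007  rot [-0.0013 -0.0005  0.0003]
```

Call:
step_arm(series=[{"ax": 0, "ay": 0, "az": 0, "x": -0.0002, "y": 0.02, "z": -0.0007, "gripper": 0}, {"ax": 0, "ay": 0, "az": 0, "x": 0, "y": 0.008, "z": 0, "gripper": 0}, {"ax": 0, "ay": 0, "az": 0, "x": 0, "y": 0.0055, "z": 0, "gripper": 0}, {"ax": 0, "ay": 0, "az": 0, "x": 0, "y": 0, "z": 0, "gripper": 0}, {"ax": 0, "ay": 0, "az": 0, "x": 0, "y": 0, "z": 0, "gripper": 0}, {"ax": 0, "ay": 0, "az": 0, "x": 0, "y": 0, "z": 0, "gripper": 0.4}, {"ax": 0, "ay": 0, "az": 0, "x": 0, "y": 0, "z": 0, "gripper": 0.4}, {"ax": 0, "ay": 0, "az": 0, "x": 0, "y": 0, "z": 0, "gripper": 0.4}, {"ax": 0, "ay": 0, "az": 0, "x": 0, "y": -0.03, "z": 0, "gripper": 0.4}, {"ax": 0, "ay": 0, "az": 0, "x": 0, "y": -0.05, "z": 0, "gripper": 0.45}, {"ax": 0, "ay": 0, "az": 0, "x": 0, "y": 0, "z": 0, "gripper": 0.45}, {"ax": 0, "ay": 0, "az": 0, "x": 0, "y": 0, "z": 0, "gripper": 0.45}])

```text
time: 68.0
tool_pos: [530.8, -363.2, 95.0]
orientation: [-90.0, 0.0, -100.9]
ft_force: [0.4, 0.2, -0.1]
gripper_width: 38.8
```

```bash
python3 -c "
from h import *
go(656,-174.8,60,-7.1)
"
```

```text
t68.00 at [ 530.8 -363.2   95. ] [ -90.     0.  -100.9] w38.8 -> x -0.2087 y 0.0351 z 0.0873  rot [-4.0000e-04 -1.6373e+00 -4.0000e-04]
```

Call:
step_arm(series=[{"ax": 0, "ay": 0, "az": 0, "x": -0.0418, "y": 0, "z": 0.0175, "gripper": 0.45}, {"ax": 0, "ay": 0, "az": 0, "x": -0.0418, "y": 0, "z": 0.0175, "gripper": 0.45}, {"ax": 0, "ay": 0, "az": 0, "x": -0.0417, "y": 0, "z": 0.0175, "gripper": 0.45}, {"ax": 0, "ay": 0, "az": 0, "x": -0.0417, "y": 0, "z": 0.0174, "gripper": 0.45}, {"ax": 0, "ay": 0, "az": 0, "x": -0.0417, "y": 0, "z": 0.0174, "gripper": 0.45}])

```text
time: 68.62
tool_pos: [656.0, -173.5, 93.8]
orientation: [-90.1, 0.0, -100.9]
ft_force: [0.8, -0.4, -0.1]
gripper_width: 39.0
```

Call:
step_arm(series=[{"ax": 0, "ay": -0.1637, "az": 0, "x": 0, "y": 0, "z": 0, "gripper": 0.45}, {"ax": 0, "ay": -0.1637, "az": 0, "x": 0, "y": 0, "z": 0, "gripper": 0.45}, {"ax": 0, "ay": -0.1637, "az": 0, "x": 0, "y": 0, "z": 0, "gripper": 0.45}, {"ax": 0, "ay": -0.1637, "az": 0, "x": 0, "y": 0, "z": 0, "gripper": 0.45}, {"ax": 0, "ay": -0.1637, "az": 0, "x": 0, "y": 0, "z": 0, "gripper": 0.45}, {"ax": 0, "ay": -0.1637, "az": 0, "x": 0, "y": 0, "z": 0, "gripper": 0.45}, {"ax": 0, "ay": -0.1637, "az": 0, "x": 0, "y": 0.01, "z": 0, "gripper": 0.45}, {"ax": 0, "ay": -0.1637, "az": 0, "x": 0, "y": 0.01, "z": 0, "gripper": 0.45}, {"ax": 0, "ay": -0.1637, "az": 0, "x": 0, "y": 0.01, "z": 0, "gripper": 0.45}, {"ax": 0, "ay": -0.1637, "az": 0, "x": 0, "y": 0.005, "z": 0, "gripper": 0.45}, {"ax": 0, "ay": 0, "az": 0, "x": 0, "y": 0, "z": 0, "gripper": 0.45}, {"ax": 0, "ay": 0, "az": 0, "x": 0, "y": 0, "z": 0, "gripper": 0.45}])

```text
time: 70.12
tool_pos: [655.8, -175.1, 59.9]
orientation: [-90.0, 0.0, -7.3]
ft_force: [0.8, -0.1, -0.5]
gripper_width: 39.0
```

```bash
python3 -c "
from h import *
tags()
go(656,-174.8,9,-7.1)
"
```

```text
top: r[430, 59]
t70.17 at [ 655.9 -175.    60.1] [-90.    0.   -7.3] w39.3 -> x 0.0001 y 0.0511 z 0.0002  rot [-0.0002 -0.0035 -0.0004]
```

Call:
step_arm(newtons=25, series=[{"ax": 0, "ay": 0, "az": 0, "x": 0, "y": 0.03, "z": 0, "gripper": 0.45}, {"ax": 0, "ay": 0, "az": 0, "x": 0, "y": 0.021, "z": 0, "gripper": 0.45}, {"ax": 0, "ay": 0, "az": 0, "x": 0, "y": 0, "z": 0, "gripper": 0.45}, {"ax": 0, "ay": 0, "az": 0, "x": 0, "y": 0, "z": 0, "gripper": 0}, {"ax": 0, "ay": 0, "az": 0, "x": 0, "y": 0, "z": 0, "gripper": 0}, {"ax": 0, "ay": 0, "az": 0, "x": 0, "y": 0, "z": 0, "gripper": 0}, {"ax": 0, "ay": 0, "az": 0, "x": 0, "y": 0, "z": 0, "gripper": 0}, {"ax": 0, "ay": 0, "az": 0, "x": 0, "y": -0.02, "z": 0, "gripper": 0}, {"ax": 0, "ay": 0, "az": 0, "x": 0, "y": -0.04, "z": 0, "gripper": 0}, {"ax": 0, "ay": 0, "az": 0, "x": 0, "y": -0.03, "z": 0, "gripper": 0}, {"ax": 0, "ay": 0, "az": 0, "x": 0, "y": 0, "z": 0, "gripper": 0}, {"ax": 0, "ay": 0, "az": 0, "x": 0, "y": 0, "z": 0, "gripper": 0}])

```text
time: 71.68
tool_pos: [655.7, -174.9, 99.3]
orientation: [-90.0, 0.0, -7.1]
ft_force: [-0.3, 0.4, -1.2]
gripper_width: 23.9
```

```bash
python3 -c "
from h import *
go(588.2,-374.7,98,-100.9)
"
```

```text
t71.67 at [ 655.7 -174.9   99.3] [-90.    0.   -7.1] w23.9 -> x -0.0422 y 0.0012 z -0.2066  rot [ 1.0000e-04  1.6367e+00 -5.0000e-04]
```

Call:
step_arm(series=[{"ax": 0, "ay": 0, "az": 0, "x": -0.0084, "y": 0, "z": -0.0413, "gripper": 0}, {"ax": 0, "ay": 0, "az": 0, "x": -0.0084, "y": 0, "z": -0.0413, "gripper": 0}, {"ax": 0, "ay": 0, "az": 0, "x": -0.0084, "y": 0, "z": -0.0413, "gripper": 0}, {"ax": 0, "ay": 0, "az": 0, "x": -0.0085, "y": 0, "z": -0.0413, "gripper": 0}, {"ax": 0, "ay": 0, "az": 0, "x": -0.0085, "y": 0, "z": -0.0414, "gripper": 0}])

```text
time: 72.3
tool_pos: [587.3, -375.6, 98.0]
orientation: [-89.9, 0.1, -7.1]
ft_force: [0.7, -0.9, -0.6]
gripper_width: 23.6
```

Call:
step_arm(series=[{"ax": 0, "ay": 0.1637, "az": 0, "x": 0, "y": 0, "z": 0, "gripper": 0}, {"ax": 0, "ay": 0.1637, "az": 0, "x": 0, "y": 0, "z": 0, "gripper": 0}, {"ax": 0, "ay": 0.1637, "az": 0, "x": 0, "y": 0, "z": 0, "gripper": 0}, {"ax": 0, "ay": 0.1637, "az": 0, "x": 0, "y": 0, "z": 0, "gripper": 0}, {"ax": 0, "ay": 0.1637, "az": 0, "x": 0, "y": 0, "z": 0, "gripper": 0}, {"ax": 0, "ay": 0.1637, "az": 0, "x": 0, "y": 0, "z": 0, "gripper": 0}, {"ax": 0, "ay": 0.1637, "az": 0, "x": 0, "y": 0, "z": 0, "gripper": 0}, {"ax": 0, "ay": 0.1637, "az": 0, "x": 0, "y": 0, "z": 0, "gripper": 0}, {"ax": 0, "ay": 0.1637, "az": 0, "x": 0, "y": 0, "z": 0, "gripper": 0}, {"ax": 0, "ay": 0.1637, "az": 0, "x": 0, "y": 0, "z": 0, "gripper": 0}, {"ax": 0, "ay": 0, "az": 0, "x": 0, "y": 0, "z": 0, "gripper": 0}, {"ax": 0, "ay": 0, "az": 0, "x": 0, "y": 0, "z": 0, "gripper": 0}])

```text
time: 73.8
tool_pos: [588.2, -374.7, 98.7]
orientation: [-90.1, 0.0, -100.7]
ft_force: [0.2, 0.1, -0.6]
gripper_width: 23.6
```

```bash
python3 -c "
from h import *
go(588.2,-374.7,16.2,-100.9)
"
```

```text
t73.80 at [ 588.2 -374.7   98.7] [ -90.1    0.  -100.7] w23.6 -> x -0.0000 y 0.0825 z 0.0001  rot [ 0.0011  0.0032 -0.0002]
```

Call:
step_arm(series=[{"ax": 0, "ay": 0.003, "az": 0, "x": 0, "y": 0.025, "z": 0, "gripper": 0}, {"ax": 0, "ay": 0, "az": 0, "x": 0, "y": 0.025, "z": 0, "gripper": 0}, {"ax": 0, "ay": 0, "az": 0, "x": 0, "y": 0.018, "z": 0, "gripper": 0}, {"ax": 0, "ay": 0, "az": 0, "x": 0, "y": 0.009, "z": 0, "gripper": 0}, {"ax": 0, "ay": 0, "az": 0, "x": 0, "y": 0.005, "z": 0, "gripper": 0}, {"ax": 0, "ay": 0, "az": 0, "x": 0, "y": 0, "z": 0, "gripper": 0}, {"ax": 0, "ay": 0, "az": 0, "x": 0, "y": 0, "z": 0, "gripper": 0}, {"ax": 0, "ay": 0, "az": 0, "x": 0, "y": 0, "z": 0, "gripper": 0}])

```text
time: 74.8
tool_pos: [588.8, -375.0, 17.9]
orientation: [-90.0, -0.0, -101.1]
ft_force: [-0.2, 0.5, 0.0]
gripper_width: 23.3
```

Call:
step_arm(series=[{"ax": 0, "ay": 0, "az": 0, "x": 0, "y": 0, "z": 0, "gripper": 0.4}, {"ax": 0, "ay": 0, "az": 0, "x": 0, "y": 0, "z": 0, "gripper": 0.4}, {"ax": 0, "ay": 0, "az": 0, "x": 0, "y": 0, "z": 0, "gripper": 0.4}, {"ax": 0, "ay": 0, "az": 0, "x": 0, "y": -0.03, "z": 0, "gripper": 0.4}, {"ax": 0, "ay": 0, "az": 0, "x": 0, "y": -0.05, "z": 0, "gripper": 0.4}, {"ax": 0, "ay": 0, "az": 0, "x": 0.028, "y": -0.035, "z": -0.019, "gripper": 0.4}, {"ax": 0, "ay": 0, "az": 0, "x": 0.028, "y": -0.035, "z": -0.019, "gripper": 0.4}, {"ax": 0, "ay": 0, "az": 0, "x": 0.028, "y": -0.035, "z": -0.02, "gripper": 0.4}, {"ax": 0, "ay": 0, "az": 0, "x": 0, "y": 0, "z": 0, "gripper": 0.4}, {"ax": 0, "ay": 0, "az": 0, "x": 0, "y": 0, "z": 0, "gripper": 0.4}, {"ax": 0, "ay": 0, "az": 0, "x": 0, "y": 0, "z": 0, "gripper": 0.4}])

```text
time: 76.18
tool_pos: [516.3, -444.7, 201.0]
orientation: [-90.1, 0.1, -101.0]
ft_force: [-0.4, 0.0, -0.1]
gripper_width: 35.0
```

```bash
python3 -c "
from h import *
im,m=snap('wrist','w14'); tags()
print(tool()[1:])
t,mt=snap('top','top1')
cv2.imwrite('pics/w14b.png',cv2.resize(im[40:160,150:370,::-1],None,fx=3.5,fy=3.5,interpolation=cv2.INTER_CUBIC))
cv2.imwrite('pics/top1b.png',cv2.resize(t[:,:,::-1],(800,600),interpolation=cv2.INTER_CUBIC))
"
```

```text
top: r[429, 60]
(array([ 516.04132511, -445.07790583,  201.26171093]), np.float64(-101.00458518946331))
```

View pics/w14b.png

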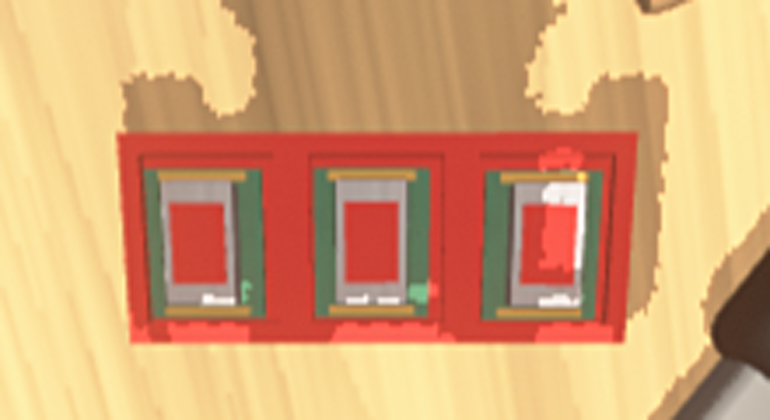

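View pics/top1b.png

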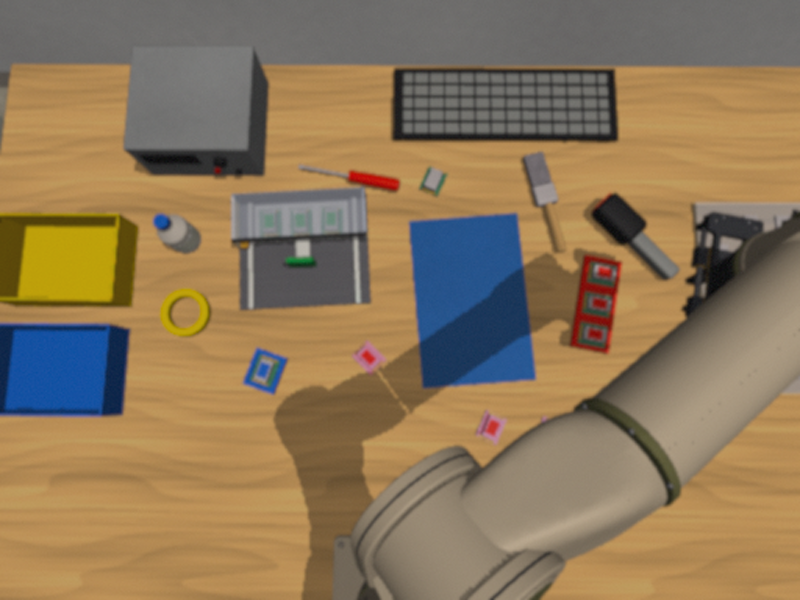

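In the final views the reds are flat in their pockets at (197,243), (372,243) and (548,243). The top view shows the carriage home with three greens, the reference in the cradle at (265,370), the mat empty, and the bystanders and look-alike modules in view in their places; the arm hides one or two look-alikes. Handing in.

```bash
python3 -c "
from h import *
print(robot.job_done()); print(get_obs()['time'])"
```

```text
the job is handed in; nothing more can be done
None
the job is handed in; nothing more can be done
```

The job is done and was handed in at about 76 s on the robot's clock; the hand-in gives no verdict.

**What I did:**
- Drew the carriage fully out.
- Put the blue-tagged reference in the cradle.
- Loaded the three green-tagged modules into the pass nests.
- Pushed the carriage home.
- Put the three red-tagged modules, the ones on green boards, into the reject tray.

**Last checks:**
- **Carriage:** it is at the home end stop. Pushing 2.5 mm further moved nothing and the force rose to 12 N. The handle measured x = 600.0 mm, the same as at the start.
- **Greens:** before the push, all three measured within about 2 mm of the nest centres. Through the hood they still look flat in their nests.
- **Reds:** they look flat in the tray, each about 2 mm off centre, inside the 7 mm limit. I judged this from one picture, not a second view.
- **Reference:** it looks flat and roughly centred in the cradle.
- **Bystanders:** the untagged module, screwdriver, brush, bottle, tape and scanner look unmoved in the last top view. The arm hid one or two of the pink look-alikes in that view. I never reached for any of them.

**What went wrong on the way:** my first grip on one green module ended up across its 40 mm board instead of the can, perhaps because of the grip slackening. I set it back on the mat and regripped it at 24 mm before placing it.

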